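# Turn the bur block round in its tub and put the mixing slab back in its slot

### The job

The grey block with the arch handle was put into its metal tub the wrong way round: lift it clear, turn it half a turn and seat it fully home again, so that its slot is at the tub's notched end with the drip lip. Then take the white porcelain slab out of the drying rack and slide it, upright, all the way down into the block's slot. Do not tip the block or the slab over, and leave the other things on the bench where they are.

Things in the scene. Friction and masses are not known exactly. Their poses are not given: they have to be found in the camera images.
- housing: Open metal tub fixed to the bench: outside 240 x 140 mm, walls 8 mm thick, rim 30 mm high; inside 224 x 124 mm, floor 4 mm above the bench. Origin under its centre at bench height; x along its length to the notched end, z up. The +x end wall has a notch 60 mm wide down to 10 mm above the bench, and outside it a drip lip 60 mm wide, 25 mm out, 10 mm high. The slot must end up at this +x end.
- insert_handle (a point): Centre of the handle bar of the loose grey block (0.3 to 0.5 kg), over the block's middle. Bar: steel, 44 mm long (block's x), 12 wide (y), 12 high, on two feet. The point is 66 mm above the block's underside, 30 above its flat top, 70 above the bench when seated. x runs along the block to its slotted end, z up; at the start the block sits in the tub with x opposite to the tub's x.
- insert_slot (a point): Centre of the slot's mouth in the block's top, 90 mm from the block's middle towards its +x end, 40 mm above the bench when seated; axes as the block's. Slot: 13 mm wide (x), 75 long (y), 25 deep. Block: 220 (x) x 120 (y) x 36 mm, so 2 mm free on each side in the tub; lowest 8 mm is 3 mm narrower all round. Ten thin burs, 16 mm high, stand at its other end.
- slab_center (a point): Centre (half-way up) of the loose white porcelain slab: 10 mm thick (x), 70 wide (y), 90 high (z, up), 0.13 kg; lowest 5 mm is 7 thick, 66 wide. At the start it stands upright in the drying rack, underside 8 mm and centre 53 mm above the bench. Seated in the slot its centre is 20 mm above the block's top; a slight lean is normal. Either broad face may face either way.
- rack: Steel drying rack fixed to the bench, left or right of the tub: base 70 (x) x 100 (y) x 8 mm, and at each end of y a channel guide 43 mm high that holds a slab edge (13 mm channel); the 59 mm between the guides is open to the fingers. Origin under its centre at bench height; y along the slab's width.
- jar: Bystander: amber glass jar with steel cap, 52 mm across, 62 mm high. Origin at the centre of its underside.
- model: Bystander: plaster tooth model, 60 x 66 x 37 mm. Origin at the centre of its underside.
- dish: Bystander: small glass bowl, 60 mm across, 26 mm high. Origin at the centre of its underside.
- weight: Bystander: brass knobbed weight, 48 mm across, 50 mm high. Origin at the centre of its underside.
- spatula: Bystander: spatula, 170 mm long, lying flat on the left. Origin at the middle of its length, on its underside; its x lies along it.
- pot: Bystander: blue metal cup, 68 mm across, 85 mm high. Origin at the centre of its underside.
Mind the look-alikes: they are no part of the job. There is more than one size of the part that bears slab_center; the job needs the smaller.

How it is judged:
By the outcome, as a careful person would: the job done as asked, in the order asked, and still so for the second after the job is handed in, with the robot touching nothing.
It also fails if it takes over 67 s, if anything falls off the work surface, if the arm or the gripper's body presses on something with over 40 N, if the wrist force passes 120 N, or if a joint passes its speed limit or range.

### The arm

A 7-joint arm with a two-finger parallel gripper is mounted at the origin on the work surface. World frame = base frame: x ahead of the robot, y to its left, z up, the work surface at z = 0. Lengths are in m, angles in rad, forces in N, time in s.
With the tool pointing down it reaches from about 0.425 to 0.925 m from the base axis. Payload 6.8 kg.
Tool frame: the origin (TCP) lies midway between the tips of the shut fingers; the grasp point (between the pads) lies 19 mm behind it; z points along the fingers, x is the direction in which the jaws open and shut, and the axes are right-handed (so a half turn about z gives the same grasp; the last joint's range is limited). The gripper opens to 85 mm and grips with 20 to 120 N. Pads are 22 mm wide; open, the fingers measure 114 mm over their backs; the gripper's body (76 mm by 85 mm) begins 54 mm behind the grasp point. The pads swing forward as they close: fully open they stand 13 mm farther back than shut.
Start: joints at [1.033, 0.477, 0.022, 1.555, -0.011, 1.109, -0.083], TCP at [0.281, -0.614, 0.231] pointing down, gripper open.
Joint ranges: [-2.96, 2.96], [-0.34, 2.1], [-1.41, 1.46], [0.24, 2.44], [-1.37, 4.51], [0.17, 1.92], [-2.96, 2.96]. Speed limits (rad/s): [2.39, 2.39, 3.14, 3.14, 3.14, 3.14, 3.14].

### API

Orientations are given as a unit quaternion [w, x, y, z].
In Python, from station import bot, imaging, nets gives the robot as it stands. The module is installed in compiled form; this text tells all that it offers.
- The arm moves only by the tool apply_moves, never from a script. Its argument "moves" is text: rows parted by semicolons, each of 7 numbers parted by spaces: the gripper command: -1 is fully open, 1 is shut, values between are in proportion, then the shift along the tool's x, y, z normalised to -1 to 1, where 1 is 120 mm, then the turn, a rotation vector about the tool's x, y, z normalised to -1 to 1, where 1 is 4 degrees. In form: hand dx dy dz rx ry rz; .... A call has 1 to 12 rows; each row shifts and turns the commanded pose from where the row before left it, along the tool's axes as they then stand; what a row does not reach is not made up. A row lasts 1/12 s, in which the tool goes at most 41.7 mm and 7.16 degrees, less where a joint would pass 70% of its speed; a pose out of reach is approached as far as the arm can. A call with a number of a shift or a turn outside -1 to 1 is refused whole. A call with a gripper value outside its range is refused whole. The fingers move at their own pace and stop on an object; "force" is the grip in N (left out, the last holds). Time passes only in rows, so rows that do not move let the fingers close. It gives the time, the measured TCP pose, the force and the opening at its end, in the units of the state.
- bot.get_obs(): the state, without advancing time (a new reading comes with each control period).
- imaging.read_camera(name): name is "scene" or "top"; returns a dict with "image" (480x640x3 uint8, red, green, blue), "fx", "fy", "cx", "cy" (pixels), "dist_coeffs" ([k1, k2, p1, p2, k3] as OpenCV has them; the pictures are not rectified), "view" (4x4, takes a point from world to camera coordinates). Camera axes: x right, y down, z forward; pixel columns grow to the right and rows downward; lengths in m; the calibration is good to about 2 mm. A picture is of the moment at which its call begins. There is no depth.
- bot.hand_in(): hands the job in, once; it reports no verdict.
Trained networks look in a picture, given as the dict that the camera call returned (one of the last four; its "shot" number tells which), for a name from the list of things; names that differ only in an ending like _2 or _b are one class to them, and where a whole thing is asked for, a point or a joint stands for the part that bears it (a point fixed in the world has none). Each returns a list of dicts, best first, with "score" (0 to 1); they miss things now and then, are a little off and sometimes report something else, mostly with a low value. They report only what shows in the picture. A call takes as long as a camera call. They do not tell look-alikes from the thing itself.
- nets.spot_in(picture, name): "rect" ([left, top, right, bottom] in pixels, round what is visible of it).
- nets.outline_of(picture, name): "region" (480x640 bool, what is visible of it) and "rect" ([left, top, right, bottom] in pixels, round what is visible of it).
- nets.spot_point(picture, name): "location" ([column, row] in pixels: a listed point, or the origin of a listed thing).
The state is a dict: "t": time; "q": joint angles; "joint_vel": joint speeds; "joint_torque": joint torques, N m; "eef_pos": TCP position; "tool_rot": TCP orientation; "contact_force": force on the tool from outside, world axes, zero at the start; "torque": the same for the moment, N m; "gripper_width": opening from 0.0 (shut) to 1.0 (fully open).
Only numpy, scipy, OpenCV 4.12 (cv2) and the standard library are available. Lean on these libraries where they do the work, as an engineer would, in place of code of your own. Each camera call takes 0.05 s, during which the arm holds its last target.

## Working session

There is one attempt and no reset: what is moved stays moved. The work goes in short steps, Python scripts to look and compute and a tool call to move; the robot and the scene stay as the last step left them, time stands still between calls to the robot, and variables do not carry over. Pictures are saved under pics/ and viewed, and the job is handed in when it is done.

Besides the shell and the picture viewer there is one more tool, called as name(argument=value, ...), one argument or row to a line, values as JSON. apply_moves: Moves the arm, as the interface text tells. Scaled input: -1 to 1 covers 120 mm each way for a shift and 4 degrees each way for a turn. Its arguments: {"type":"object","properties":{"moves":{"type":"string"},"force":{"type":"number"}},"required":["moves"]}

```bash
mkdir -p pics; ls; cat > h.py <<'E'
import numpy as np, cv2
from station import bot, imaging, nets
def K(p): return np.array([[p['fx'],0,p['cx']],[0,p['fy'],p['cy']],[0,0,1.]])
def ray(p,uv):
    n=cv2.undistortPoints(np.array([[uv]],float),K(p),np.array(p['dist_coeffs'],float))[0,0]
    V=np.array(p['view']);R=V[:3,:3];t=V[:3,3]
    return -R.T@t, R.T@np.array([n[0],n[1],1.])
def atz(p,uv,z):
    c,d=ray(p,uv); return c+d*(z-c[2])/d[2]
def proj(p,X):
    V=np.array(p['view']);r,_=cv2.Rodrigues(V[:3,:3])
    return cv2.projectPoints(np.array(X,float).reshape(-1,3),r,V[:3,3],K(p),np.array(p['dist_coeffs'],float))[0][:,0]
def save(p,n): cv2.imwrite('pics/'+n,p['image'][:,:,::-1])
def tri(ps,uvs):
    A=np.zeros((3,3));b=np.zeros(3)
    for p,uv in zip(ps,uvs):
        c,d=ray(p,uv);d=d/np.linalg.norm(d);M=np.eye(3)-np.outer(d,d);A+=M;b+=M@c
    return np.linalg.solve(A,b)
E
cat > a.py <<'E'
from h import *
o=bot.get_obs();print({k:np.round(v,3) for k,v in o.items()})
ps={n:imaging.read_camera(n) for n in('scene','top')}
for n,p in ps.items():
    save(p,n+'0.png');print(n,p['fx'],np.round(p['view'],3).tolist(),p['dist_coeffs'])
Z=dict(housing=0,insert_handle=.07,insert_slot=.04,slab_center=.053,rack=0,jar=0,model=0,dish=0,weight=0,spatula=0,pot=0)
for k,z in Z.items():
    for n,p in ps.items():
        for r in nets.spot_point(p,k)[:3]:
            print(k,n,round(r['score'],2),np.round(r['location'],1),np.round(atz(p,r['location'],z),4))
E
python3 a.py
```

```text
pics
{'t': np.float64(0.0), 'q': array([ 1.033,  0.478,  0.022,  1.556, -0.012,  1.109, -0.083]), 'joint_vel': array([-0.001, -0.   ,  0.   , -0.001,  0.   ,  0.001, -0.001]), 'joint_torque': array([-0.0000e+00, -5.9644e+01,  1.6080e+00, -2.8119e+01,  1.2000e-02,
        9.0000e-03, -0.0000e+00]), 'eef_pos': array([ 0.281, -0.613,  0.23 ]), 'tool_rot': array([-0.   ,  0.842, -0.54 , -0.001]), 'contact_force': array([ 0.017, -0.444, -0.262]), 'torque': array([ 0.026, -0.002, -0.021]), 'gripper_width': np.float64(0.999)}
scene 509.34016414945535 [[0.674, 0.739, -0.006, -0.37], [0.399, -0.37, -0.839, -0.173], [-0.622, 0.563, -0.544, 1.598], [0.0, 0.0, 0.0, 1.0]] [0.01086603 0.         0.         0.         0.        ]
top 440.4163928067863 [[-0.031, -1.0, 0.002, -0.006], [-0.994, 0.03, -0.101, 0.589], [0.101, -0.005, -0.995, 1.044], [0.0, 0.0, 0.0, 1.0]] [0.00615919 0.         0.         0.         0.        ]
housing scene 0.89 [308.2 261.5] [ 0.5611 -0.0458  0.    ]
housing scene 0.34 [274.5 256.5] [ 0.4898 -0.0925  0.    ]
insert_handle scene 0.64 [216.6 293.2] [ 0.5902 -0.3132  0.07
[... 897 characters left out ...]
r top 0.93 [421.5 270.5] [ 0.5151 -0.2787  0.    ]
jar top 0.72 [507.9 246.4] [ 0.5688 -0.4979  0.    ]
model scene 0.85 [328.8 323.7] [ 0.7515 -0.1573  0.    ]
model top 0.77 [368.5 178.4] [ 0.7529 -0.1566  0.    ]
dish scene 0.79 [388.2 290.7] [0.7639 0.0119 0.    ]
dish top 0.73 [304. 179.] [0.7563 0.0074 0.    ]
weight scene 0.82 [431.1 258.9] [0.7545 0.1788 0.    ]
weight top 0.87 [241.9 180.1] [0.7582 0.1651 0.    ]
weight top 0.71 [128.7 253.2] [0.5806 0.4496 0.    ]
spatula scene 0.67 [438.9 195. ] [ 0.5734  0.4548 -0.    ]
spatula scene 0.53 [387.8 290.9] [0.7638 0.0107 0.    ]
spatula top 0.59 [130.1 252.1] [0.5832 0.4461 0.    ]
pot top 0.88 [507.2 245.8] [ 0.5703 -0.4963  0.    ]
```

View pics/scene0.png

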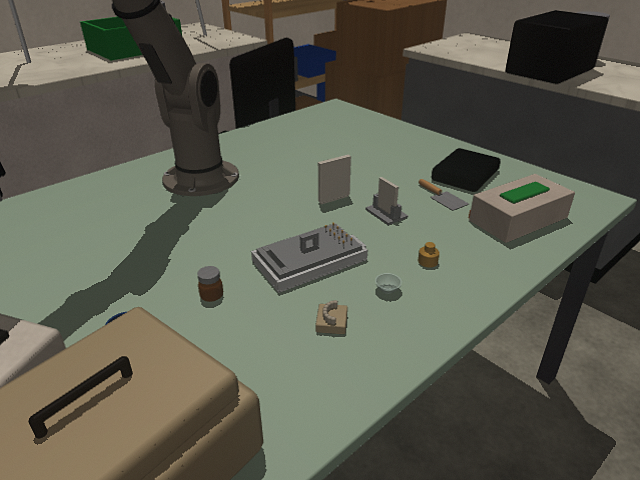

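View pics/top0.png

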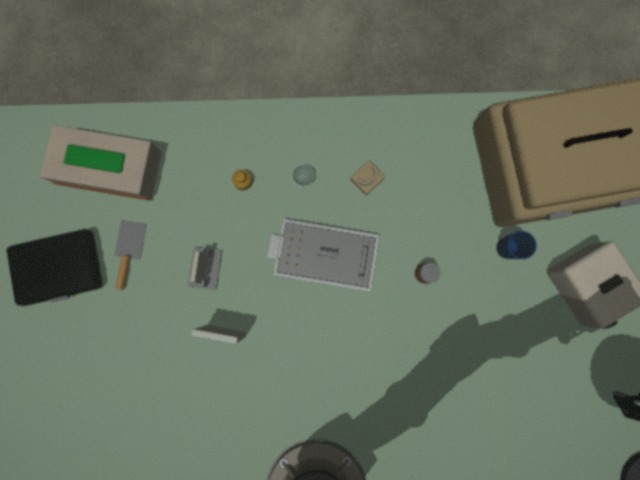

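The scene view shows the tub with the block at about (308,257), with the slot on its left end. The top view shows the drip lip at (275,246) and the slot at (362,261). The small slab stands in the rack at about (200,267) in the top view. The large slab at (218,335) is the look-alike. I'll zoom in for precise poses.

```bash
cat > b.py <<'E'
from h import *
t=imaging.read_camera('top');s=imaging.read_camera('scene')
def crop(p,x0,y0,w,h,f,n): cv2.imwrite('pics/'+n,cv2.resize(p['image'][y0:y0+h,x0:x0+w,::-1],None,fx=f,fy=f,interpolation=cv2.INTER_CUBIC))
crop(t,255,205,135,95,5.9,'c1.png');crop(t,170,235,80,60,8,'c2.png');crop(s,240,215,135,80,5.9,'c3.png');crop(s,355,165,60,65,9,'c4.png')
for p,n in((t,'top'),(s,'scene')):
  for k in('housing','rack','slab_center','insert_handle'):
    for r in nets.outline_of(p,k)[:2]:
        m=r['region'].astype(np.uint8);c=max(cv2.findContours(m,0,2)[0],key=cv2.contourArea)
        print(n,k,round(r['score'],2),np.round(r['rect']),m.sum(),np.round(cv2.boxPoints(cv2.minAreaRect(c)),1).tolist())
E
python3 b.py
```

```text
top housing 0.69 [269. 221. 376. 289.] 1526 [[262.5, 273.6000061035156], [272.3999938964844, 215.10000610351562], [380.5, 233.39999389648438], [370.6000061035156, 291.8999938964844]]
top rack 0.87 [188. 248. 224. 288.] 707 [[188.3000030517578, 286.1000061035156], [193.6999969482422, 245.39999389648438], [222.5, 249.3000030517578], [217.10000610351562, 289.8999938964844]]
top rack 0.47 [349. 163. 385. 194.] 663 [[348.8999938964844, 177.10000610351562], [369.5, 158.6999969482422], [386.0, 177.1999969482422], [365.3999938964844, 195.60000610351562]]
top slab_center 0.64 [190. 251. 205. 282.] 414 [[189.5, 280.3999938964844], [192.89999389648438, 250.1999969482422], [207.5, 251.8000030517578], [204.10000610351562, 282.0]]
top insert_handle 0.9 [279. 223. 379. 286.] 4611 [[276.29998779296875, 271.3999938964844], [284.70001220703125, 220.8000030517578], [375.79998779296875, 236.0], [367.3999938964844, 286.6000061035156]]
scene housing 0.61 [252. 247. 368. 292.] 1445 [[250.6999969482422, 251.10000610351562], [365.79998779296875, 245.8000030517578], [367.70001220703125, 287.1000061035156], [252.60000610351562, 292.29998779296875]]
scene rack 0.66 [363. 196. 410. 222.] 506 [[363.79998779296875, 210.0], [375.70001220703125, 190.60000610351562], [409.70001220703125, 211.60000610351562], [397.79998779296875, 230.89999389648438]]
scene slab_center 0.94 [379. 175. 397. 213.] 550 [[378.0, 177.0], [397.0, 177.0], [397.0, 213.0], [378.0, 213.0]]
scene slab_center 0.74 [317. 157. 350. 205.] 1387 [[317.0, 155.0], [350.0, 155.0], [350.0, 204.0], [317.0, 204.0]]
scene insert_handle 0.73 [255. 225. 362. 278.] 2977 [[256.6000061035156, 249.0], [349.79998779296875, 216.60000610351562], [361.5, 250.3000030517578], [268.29998779296875, 282.70001220703125]]
```

View pics/c1.png

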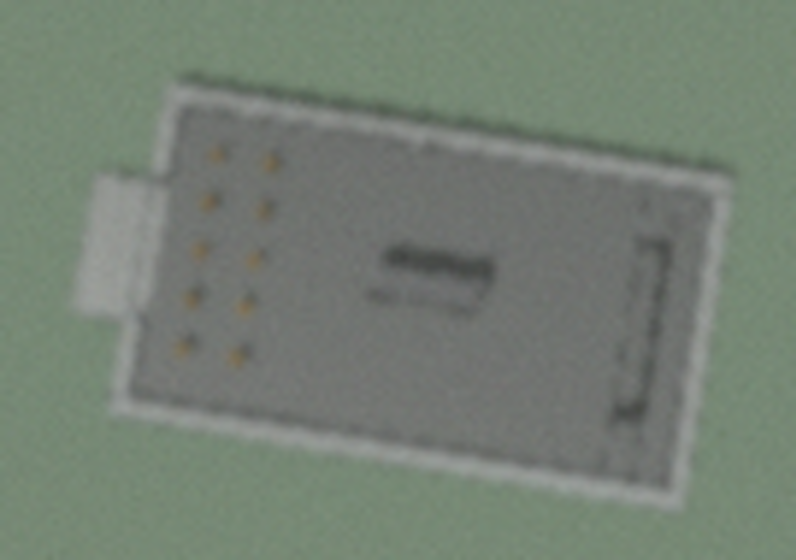

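View pics/c2.png

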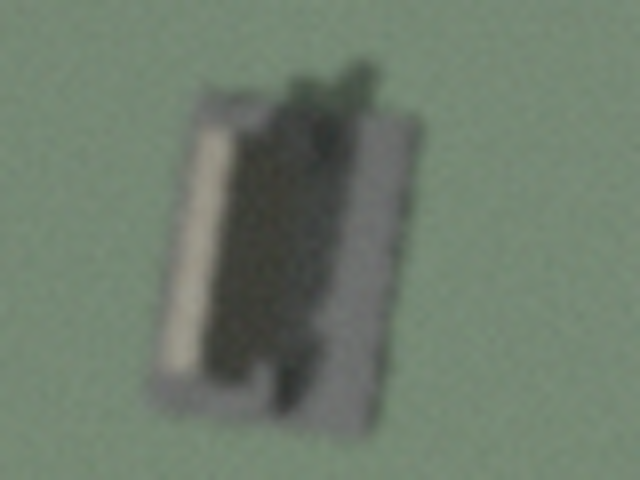

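View pics/c3.png

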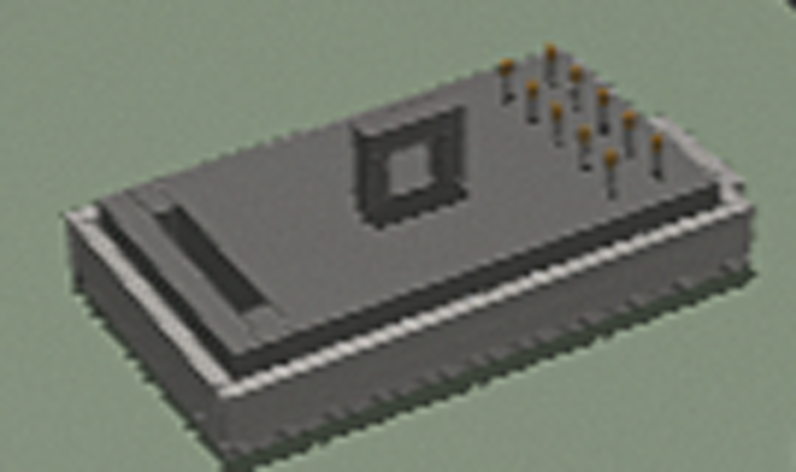

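View pics/c4.png

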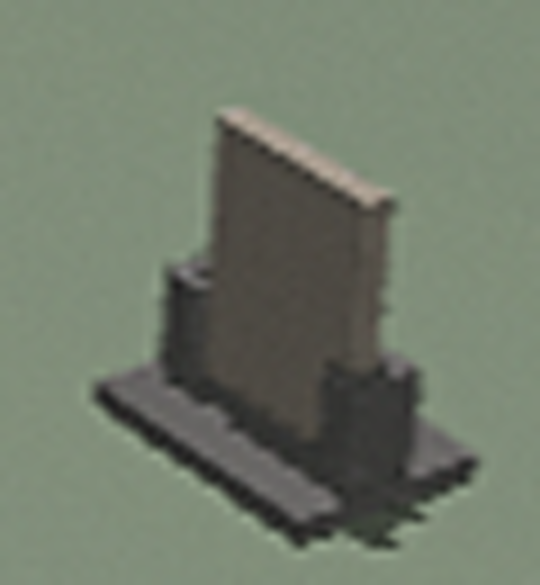

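```bash
cat > c.py <<'E'
from h import *
from scipy.optimize import least_squares
t=imaging.read_camera('top');s=imaging.read_camera('scene')
def px(L,f,ox,oy): return [(ox+(u+.5)/f-.5,oy+(v+.5)/f-.5) for u,v in L]
def fit(name,obs,x0):
    def res(q,each=False):
        c,sn=np.cos(q[2]),np.sin(q[2]);out=[]
        for p,M,U in obs:
            X=[(q[0]+c*a-sn*b,q[1]+sn*a+c*b,z) for a,b,z in M]
            out.append((proj(p,X)-np.array(U)))
        return np.concatenate(out).ravel()
    r=least_squares(res,x0,loss='soft_l1');print(name,np.round(r.x,4),np.degrees(r.x[2]).round(2));print(np.round(res(r.x).reshape(-1,2),1).tolist());return r.x
T=lambda L:px(L,5.9,255,205); S=lambda L:px(L,5.9,240,215)
# tub: +x is image-left in top (world +y). image up = world +x => tub -y?  tub x=world y => tub y = world -x
tub=[(t,[(.12,-.07,.03),(-.12,-.07,.03),(-.12,.07,.03),(.12,.07,.03),(.145,-.03,.01),(.145,.03,.01)],T([(177,85),(733,178),(680,505),(115,410),(97,172),(75,312)])),
 (s,[(-.12,.07,.03),(-.12,-.07,.03),(.12,-.07,.03)],S([(68,213),(228,390),(750,207)]))]
fit('tub both',tub,[.56,-.05,1.4]);fit('tub top',tub[:1],[.56,-.05,1.4]);fit('tub sc',tub[1:],[.56,-.05,1.4])
# block in tub axes (slot at -x)
blk=[(s,[(-.11,.06,.04),(-.11,-.06,.04),(.11,-.06,.04)],S([(100,198),(240,352),(722,182)]))]
fit('blk sc',blk,[.56,-.05,1.4])
T2=lambda L:px(L,8,170,235); S2=lambda L:px(L,9,355,165)
rk=[(t,[(.035,-.05,.008),(-.035,-.05,.008),(-.035,.05,.008),(.035,.05,.008)],None)]
R=[(t,[(.035,.05,.008),(.035,-.05,.008),(-.035,-.05,.008),(-.035,.05,.008)],T2([(203,88),(422,116),(372,434),(150,406)]))]
for y in (.0,):
  fit('rack',R,[.54,.25,-.1+np.pi/2]); 
  R3=[(t,[(.05,.035,0),(.05,-.035,0)],0)]
# slab: x axis = tub-like dir
SL=[(t,[(.005,.035,.098),(-.005,.035,.098),(-.005,-.035,.098),(.005,-.035,.098)],T2([(200,124),(240,128),(201,377),(160,372)])),
    (s,[(-.005,.035,.098),(-.005,-.035,.098),(.005,-.035,.098)],S2([(222,117),(370,209),(392,202)]))]
E
sed -i "s/(.035,.05,.008),(.035,-.05,.008),(-.035,-.05,.008),(-.035,.05,.008)\],T2/(.035,-.05,.008),(-.035,-.05,.008),(-.035,.05,.008),(.035,.05,.008)],T2/" c.py
cat >> c.py <<'E'
SLt=[(t,[(.005,-.035,.098),(-.005,-.035,.098),(-.005,.035,.098),(.005,.035,.098)],SL[0][2])]
fit('slab top',SLt,[.54,.25,1.4])
fit('slab both',SLt+[(s,[(-.005,.035,.098),(-.005,-.035,.098),(.005,-.035,.098)],SL[1][2])],[.54,.25,1.4])
E
python3 c.py
```

```text
tub both [ 0.5601 -0.0424  1.3737] 78.71
[[-1.9, -0.7], [0.7, -0.3], [0.8, 1.1], [-1.4, 0.7], [-0.4, -0.2], [-1.0, -0.1], [-0.9, 0.6], [-1.1, 2.1], [0.5, 0.1]]
tub top [ 0.5602 -0.0439  1.3744] 78.75
[[-1.3, -0.7], [1.3, -0.4], [1.5, 1.0], [-0.8, 0.7], [0.2, -0.2], [-0.4, -0.2]]
tub sc [ 0.5579 -0.0389  1.3739] 78.72
[[-0.3, -0.4], [-0.4, 0.9], [0.9, -0.8]]
blk sc [ 0.5598 -0.0394  1.3741] 78.73
[[-0.0, -0.1], [-0.3, 0.4], [0.4, -0.4]]
rack [0.5396 0.2567 1.4081] 80.68
[[-0.3, -0.3], [0.2, -0.1], [0.2, 0.3], [-0.2, 0.1]]
slab top [0.5385 0.2584 1.4111] 80.85
[[0.3, 0.2], [-0.4, 0.3], [-0.3, -0.2], [0.4, -0.2]]
slab both [0.5389 0.2588 1.4079] 80.67
[[0.2, -0.0], [-0.5, 0.1], [-0.6, -0.4], [0.2, -0.4], [-0.9, 0.1], [-0.5, 0.0], [0.0, -0.2]]
```

```bash
cat > d.py <<'E'
from h import *
t=imaging.read_camera('top');s=imaging.read_camera('scene')
def ov(p,q,polys,x0,y0,w,h,f,n):
    im=cv2.resize(p['image'][y0:y0+h,x0:x0+w,::-1],None,fx=f,fy=f,interpolation=cv2.INTER_CUBIC).copy()
    c,sn=np.cos(q[2]),np.sin(q[2])
    for P,col in polys:
        X=[(q[0]+c*a-sn*b,q[1]+sn*a+c*b,z) for a,b,z in P]
        u=(proj(p,X)-[x0,y0]+.5)*f-.5
        cv2.polylines(im,[np.round(u).astype(int)],True,col,1)
    cv2.imwrite('pics/'+n,im)
def rect(a,b,z,x=0): return [(x+a,b,z),(x+a,-b,z),(x-a,-b,z),(x-a,b,z)]
if __name__=='__main__':
    q=[.5601,-.043,1.3737]
    G=[(rect(.12,.07,.03),(0,0,255)),(rect(.112,.062,.03),(0,255,255)),(rect(.11,.06,.04),(255,0,0)),(rect(.0065,.0375,.04,-.09),(0,255,0)),(rect(.022,.006,.076),(255,0,255)),(rect(.0125,.03,.01,.1325),(0,128,255))]
    ov(t,q,G,255,205,135,95,5.9,'e1.png');ov(s,q,G,240,215,135,80,5.9,'e2.png')
    q2=[.5396,.2567,1.408];G2=[(rect(.035,.05,.008),(0,0,255)),(rect(.005,.035,.098),(255,0,0))]
    ov(t,q2,G2,170,235,80,60,8,'e3.png');ov(s,q2,G2,355,165,60,65,9,'e4.png')
E
python3 d.py; cd pics; python3 -c "
import cv2,numpy as np
a=cv2.imread('e3.png');b=cv2.imread('e4.png');h=max(a.shape[0],b.shape[0])
f=lambda i:cv2.copyMakeBorder(i,0,h-i.shape[0],0,0,0)
o=np.hstack([f(a),f(b)]);cv2.imwrite('e34.png',cv2.resize(o,None,fx=.68,fy=.68))"
```

```text
(no output)
```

View pics/e1.png

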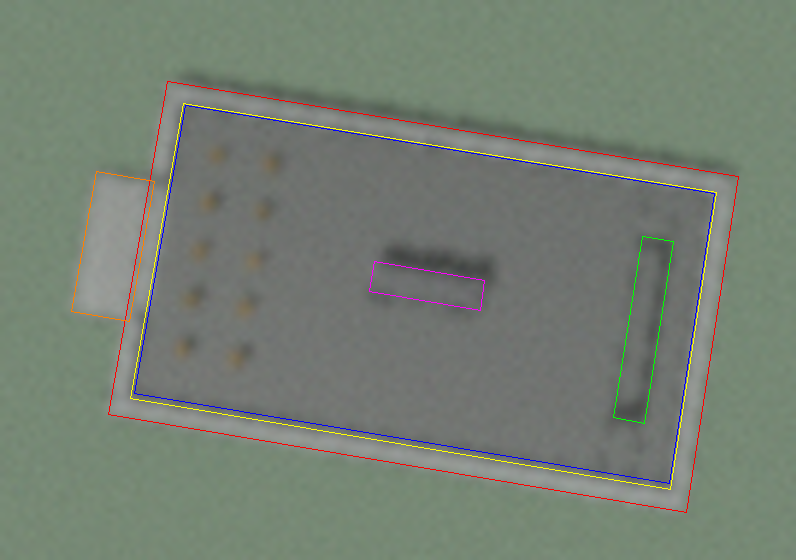

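View pics/e2.png

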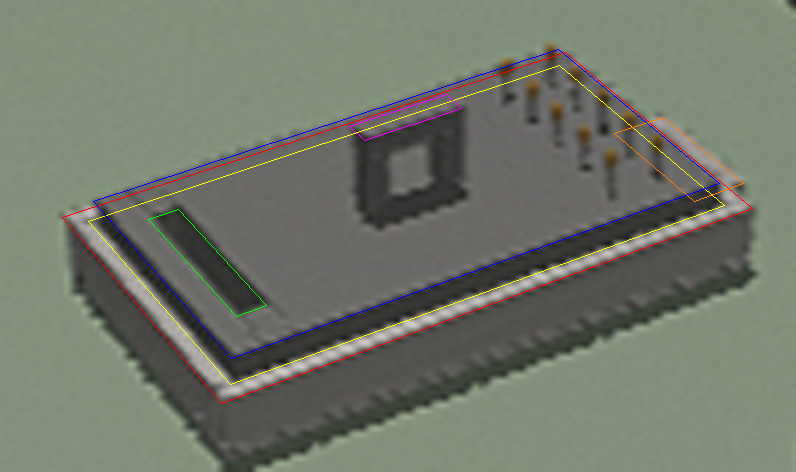

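View pics/e34.png

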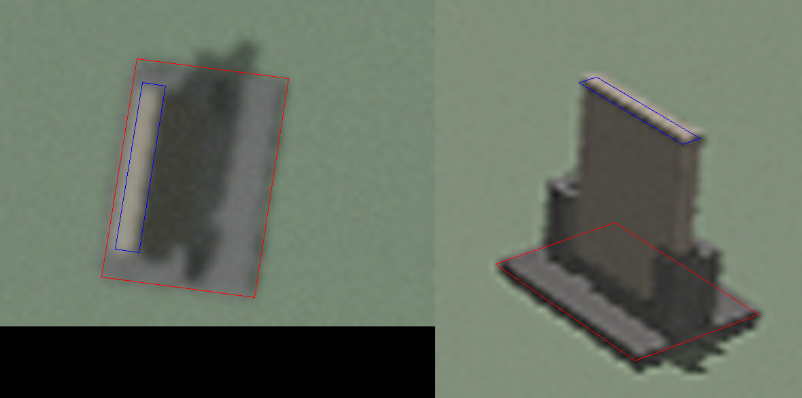

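Overlays agree with the pictures to within 2–3 mm: the tub is at (0.560, -0.043) with yaw 78.7°, and the slab is at (0.539, 0.258) with yaw 80.7°. A half turn needs the last joint's range, so I'll grip the handle along its 44 mm length, with the jaws along the tub's x axis.

apply_moves(
  moves="-1 -.186 -.228 0 0 0 0;-1 -.186 -.228 0 0 0 0;-1 -.186 -.228 0 0 0 0;-1 -.186 -.228 0 0 0 0;-1 -.186 -.228 0 0 0 0;-1 -.186 -.228 0 0 0 0;-1 -.186 -.228 0 0 0 0;-1 -.186 -.228 0 0 0 0;-1 -.186 -.228 0 0 0 0;-1 -.186 -.228 0 0 0 0;-1 -.186 -.228 0 0 0 0;-1 -.186 -.228 0 0 0 0",
  force=80,
)

```text
t: 2.9
eef_pos: [0.4687, -0.2318, 0.2316]
tool_rot: [0.0, 0.842, -0.54, 0.0]
contact_force: [0.2, 0.5, 0.5]
gripper_width: 0.999
```

apply_moves(
  moves="-1 -.186 -.228 0 0 0 0;-1 -.186 -.228 0 0 0 0;-1 -.186 -.228 0 0 0 0;-1 -.186 -.228 0 0 0 0;-1 -.186 -.228 0 0 0 0;-1 -.186 -.228 0 0 0 0;-1 0 0 0 0 0 1;-1 0 0 0 0 0 1;-1 0 0 0 0 0 1;-1 0 0 0 0 0 1;-1 0 0 0 0 0 1;-1 0 0 0 0 0 1",
)

```text
t: 3.9
eef_pos: [0.5616, -0.0432, 0.2314]
tool_rot: [-0.0, 0.71, -0.704, 0.0]
contact_force: [0.2, -0.0, -0.3]
gripper_width: 0.996
```

apply_moves(
  moves="-1 0 0 0 0 0 1;-1 0 0 0 0 0 1;-1 0 0 0 0 0 1;-1 0 0 0 0 0 0;-1 0 0 0 0 0 0",
)

```text
t: 4.32
eef_pos: [0.5616, -0.0432, 0.2314]
tool_rot: [0.0, -0.634, 0.773, -0.0]
contact_force: [-0.0, -0.9, 0.1]
gripper_width: 1.0
```

```bash
cat >> h.py <<'E'
from scipy.spatial.transform import Rotation as Ro
def st():
    o=bot.get_obs();w,x,y,z=o['tool_rot'];R=Ro.from_quat([x,y,z,w]).as_matrix()
    print('t',round(float(o['t']),2),'p',np.round(o['eef_pos'],4),'yaw',np.degrees(np.arctan2(R[1,0],R[0,0])).round(2),'z',np.round(R[:,2],3),'q7',np.round(o['q'],2),'F',np.round(o['contact_force'],1),'M',np.round(o['torque'],2),'w',round(float(o['gripper_width']),3))
    return o,R
def to(target,yaw=None):
    o,R=st();d=R.T@(np.array(target)-o['eef_pos']);print('shift units',np.round(d/.12,3))
    if yaw is not None:
        c=np.degrees(np.arctan2(R[1,0],R[0,0]));print('rz units',-((yaw-c+180)%360-180)/4)
E
python3 -c "
from h import *
to([.560,-.043,.12],-101.3)
s=imaging.read_camera('scene');save(s,'s1.png')"
```

```text
t 4.32 p [ 0.5616 -0.0432  0.2314] yaw -101.25 z [ 0. -0. -1.] q7 [ 0.1   0.3  -0.17  1.82  0.06  1.03 -1.85] F [-0.  -0.9  0.1] M [-0.03  0.04  0.01] w 1.0
shift units [0.001 0.013 0.928]
rz units 0.011496584367925777
```

View pics/s1.png

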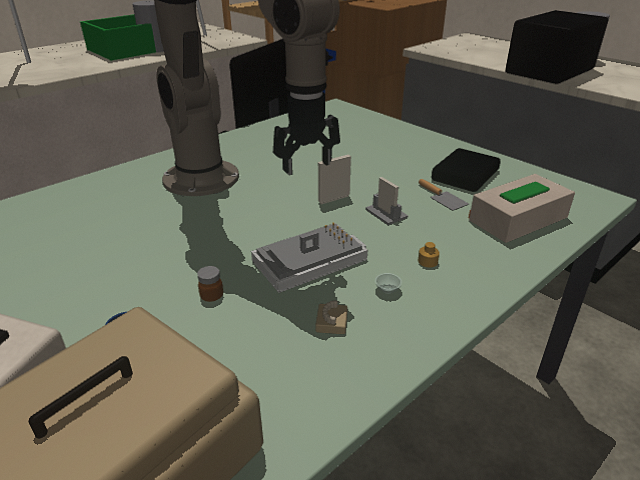

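The gripper is centred over the block with the jaws along its length. I'll go down to just above the handle and check.

apply_moves(
  moves="-1 0 .013 .2 0 0 0;-1 0 0 .25 0 0 0;-1 0 0 .25 0 0 0;-1 0 0 .25 0 0 0;-1 0 0 .2 0 0 0;-1 0 0 .1 0 0 0;-1 0 0 0 0 0 0;-1 0 0 0 0 0 0",
)

```text
t: 5.03
eef_pos: [0.5603, -0.0429, 0.0816]
tool_rot: [-0.0, -0.634, 0.774, 0.0]
contact_force: [-0.0, -0.1, -0.2]
gripper_width: 0.999
```

```bash
python3 -c "
from h import *
to([.560,-.043,.043],-101.3)
s=imaging.read_camera('scene');cv2.imwrite('pics/s2.png',cv2.resize(s['image'][150:310,220:400,::-1],None,fx=4,fy=3.7,interpolation=2))
print(proj(s,[.56,-.043,.076]))"
```

```text
t 5.03 p [ 0.5603 -0.0429  0.0816] yaw -101.34 z [-0.  0. -1.] q7 [ 0.09  0.49 -0.15  1.94  0.11  0.72 -1.9 ] F [-0.  -0.1 -0.2] M [-0.05 -0.01 -0.05] w 0.999
shift units [0.001 0.002 0.322]
rz units -0.010111686130187536
[[308.25650355 234.36307422]]
```

View pics/s2.png

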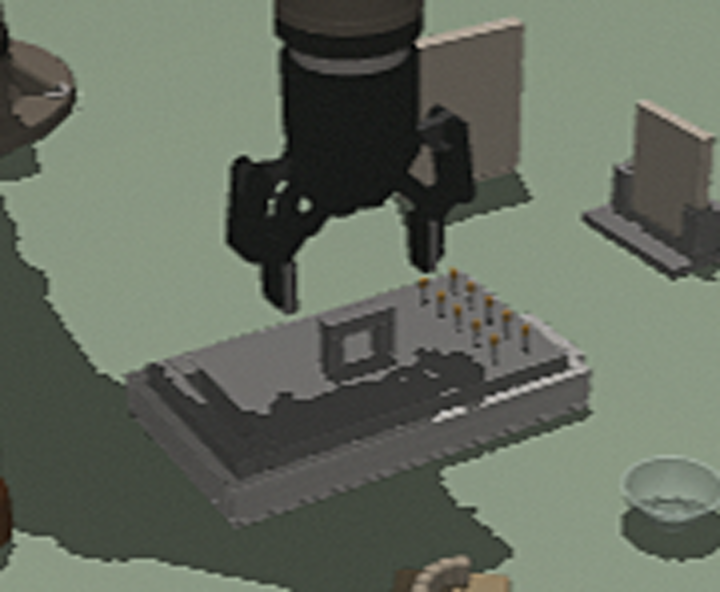

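The fingers straddle the handle, which is at crop (357,340). I'll lower and grip.

apply_moves(
  moves="-1 0 0 .11 0 0 0;-1 0 0 .11 0 0 0;-1 0 0 .10 0 0 0;-1 0 0 0 0 0 0;1 0 0 0 0 0 0;1 0 0 0 0 0 0;1 0 0 0 0 0 0;1 0 0 0 0 0 0;1 0 0 0 0 0 0;1 0 0 0 0 0 0;1 0 0 0 0 0 0;1 0 0 0 0 0 0",
  force=80,
)

```text
t: 6.08
eef_pos: [0.5611, -0.0427, 0.0442]
tool_rot: [0.001, -0.634, 0.774, -0.001]
contact_force: [-0.8, 0.8, 5.5]
gripper_width: 0.499
```

```bash
python3 -c "
from h import *
st()
s=imaging.read_camera('scene');cv2.imwrite('pics/s3.png',cv2.resize(s['image'][180:310,230:380,::-1],None,fx=4.5,fy=4.5,interpolation=2))"
```

```text
t 6.08 p [ 0.5611 -0.0427  0.0442] yaw -101.37 z [ 0.002  0.    -1.   ] q7 [ 0.08  0.54 -0.14  1.96  0.12  0.64 -1.91] F [-0.8  0.8  5.5] M [ 0.1   0.2  -0.07] w 0.499
```

View pics/s3.png

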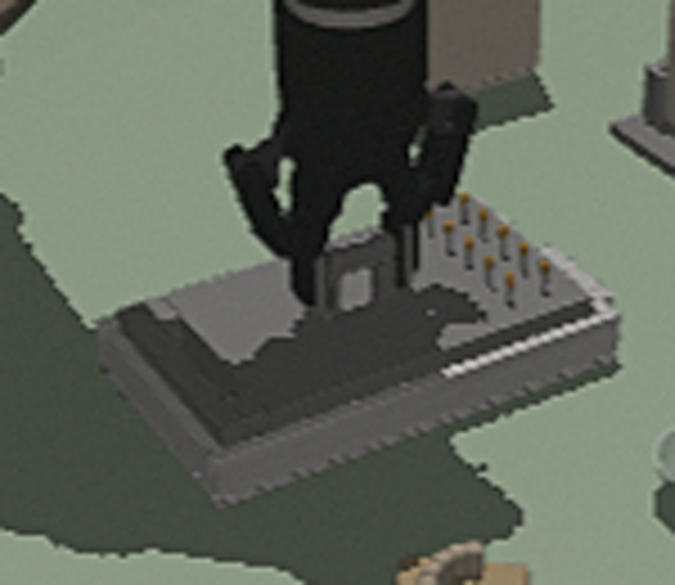

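Opening 0.50 (42 mm) matches the 44 mm handle, so it's held. I'll lift gently.

apply_moves(
  moves="1 0 0 -.04 0 0 0;1 0 0 -.06 0 0 0;1 0 0 -.08 0 0 0;1 0 0 -.1 0 0 0;1 0 0 -.12 0 0 0;1 0 0 -.12 0 0 0;1 0 0 -.12 0 0 0;1 0 0 -.1 0 0 0;1 0 0 -.06 0 0 0;1 0 0 0 0 0 0;1 0 0 0 0 0 0",
)

```text
t: 7.05
eef_pos: [0.5601, -0.043, 0.1392]
tool_rot: [0.0, -0.634, 0.774, -0.0]
contact_force: [0.5, 0.6, -4.3]
gripper_width: 0.498
```

```bash
python3 -c "
from h import *
st()
s=imaging.read_camera('scene');cv2.imwrite('pics/s4.png',cv2.resize(s['image'][150:310,220:400,::-1],None,fx=4,fy=3.7,interpolation=2))
t=imaging.read_camera('top');cv2.imwrite('pics/t4.png',cv2.resize(t['image'][195:310,255:395,::-1],None,fx=5,fy=5,interpolation=2))"
```

```text
t 7.05 p [ 0.5601 -0.043   0.1392] yaw -101.38 z [ 0.001 -0.    -1.   ] q7 [ 0.1   0.41 -0.16  1.91  0.09  0.84 -1.88] F [ 0.5  0.6 -4.3] M [-0.01  0.07  0.04] w 0.498
```

View pics/s4.png

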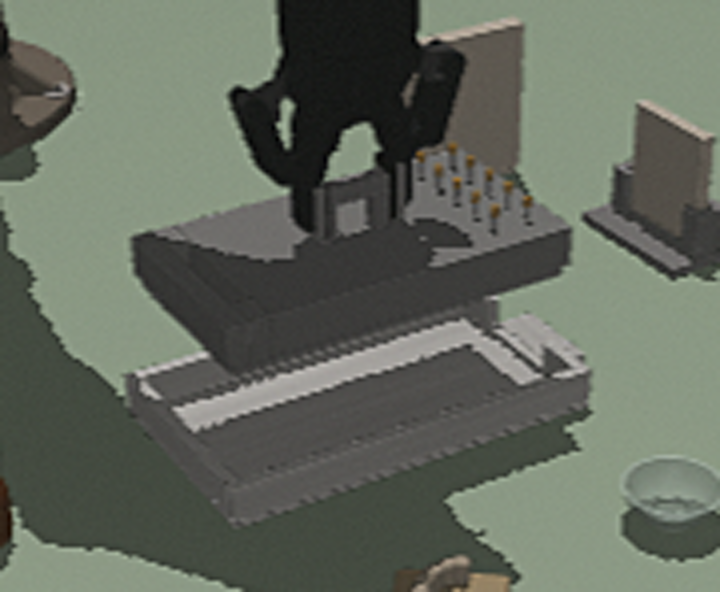

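View pics/t4.png

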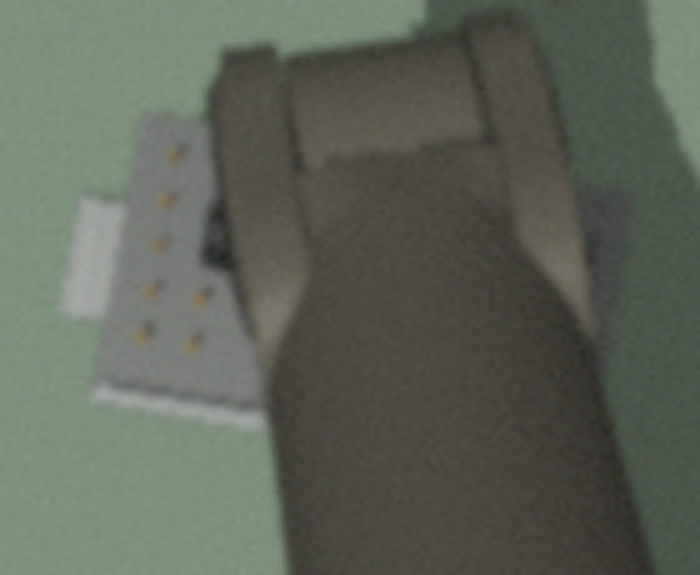

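The block is held level about 95 mm up, clear of the tub. Now the half turn: 45 units of 4°.

apply_moves(
  moves="1 0 0 0 0 0 -.3;1 0 0 0 0 0 -.7;1 0 0 0 0 0 -1;1 0 0 0 0 0 -1;1 0 0 0 0 0 -1;1 0 0 0 0 0 -1;1 0 0 0 0 0 -1;1 0 0 0 0 0 -1;1 0 0 0 0 0 -1;1 0 0 0 0 0 -1;1 0 0 0 0 0 -1;1 0 0 0 0 0 -1",
)

```text
t: 8.15
eef_pos: [0.5596, -0.0429, 0.1381]
tool_rot: [0.0, 0.878, -0.478, -0.001]
contact_force: [-0.6, 0.2, -4.0]
gripper_width: 0.496
```

apply_moves(
  moves="1 0 0 0 0 0 -1;1 0 0 0 0 0 -1;1 0 0 0 0 0 -1;1 0 0 0 0 0 -1;1 0 0 0 0 0 -1;1 0 0 0 0 0 -1;1 0 0 0 0 0 -1;1 0 0 0 0 0 -1;1 0 0 0 0 0 -1;1 0 0 0 0 0 -1;1 0 0 0 0 0 -1;1 0 0 0 0 0 -1",
)

```text
t: 9.15
eef_pos: [0.5596, -0.043, 0.1381]
tool_rot: [-0.0, 0.997, -0.08, -0.001]
contact_force: [-0.3, -0.6, -3.5]
gripper_width: 0.5
```

apply_moves(
  moves="1 0 0 0 0 0 -1;1 0 0 0 0 0 -1;1 0 0 0 0 0 -1;1 0 0 0 0 0 -1;1 0 0 0 0 0 -1;1 0 0 0 0 0 -1;1 0 0 0 0 0 -1;1 0 0 0 0 0 -1;1 0 0 0 0 0 -1;1 0 0 0 0 0 -1;1 0 0 0 0 0 -1;1 0 0 0 0 0 -1",
)

```text
t: 10.15
eef_pos: [0.5596, -0.0431, 0.1381]
tool_rot: [-0.0, 0.943, 0.333, -0.001]
contact_force: [0.4, 0.1, -4.0]
gripper_width: 0.498
```

apply_moves(
  moves="1 0 0 0 0 0 -1;1 0 0 0 0 0 -1;1 0 0 0 0 0 -1;1 0 0 0 0 0 -1;1 0 0 0 0 0 -1;1 0 0 0 0 0 -1;1 0 0 0 0 0 -1;1 0 0 0 0 0 -1;1 0 0 0 0 0 -.7;1 0 0 0 0 0 -.3;1 0 0 0 0 0 0;1 0 0 0 0 0 0",
)

```text
t: 11.15
eef_pos: [0.5598, -0.043, 0.1385]
tool_rot: [-0.0, 0.796, 0.606, -0.0]
contact_force: [0.3, -0.2, -4.5]
gripper_width: 0.501
```

```bash
cat > v.py <<'E'
import sys
from h import *
st()
n=sys.argv[1]
s=imaging.read_camera('scene');save(s,'S%s.png'%n);cv2.imwrite('pics/s%s.png'%n,cv2.resize(s['image'][170:300,230:390,::-1],None,fx=5,fy=4.6,interpolation=2))
t=imaging.read_camera('top');save(t,'T%s.png'%n);cv2.imwrite('pics/t%s.png'%n,cv2.resize(t['image'][195:310,255:395,::-1],None,fx=5,fy=5,interpolation=2))
E
python3 v.py 5
```

```text
t 11.15 p [ 0.5598 -0.043   0.1385] yaw 74.56 z [-0.001  0.    -1.   ] q7 [ 0.61  0.54 -0.85  1.87  0.49  0.95  0.84] F [ 0.3 -0.2 -4.5] M [ 0.03 -0.01  0.03] w 0.501
```

View pics/s5.png

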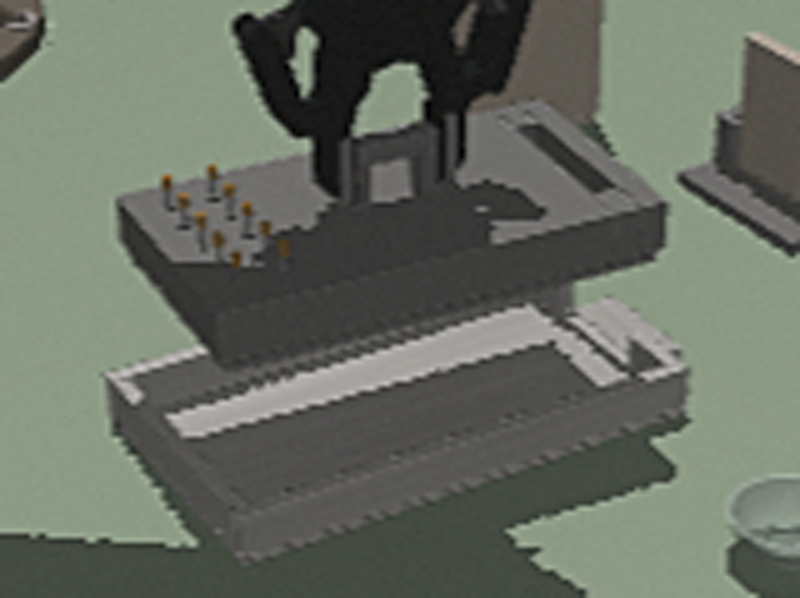

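View pics/t5.png

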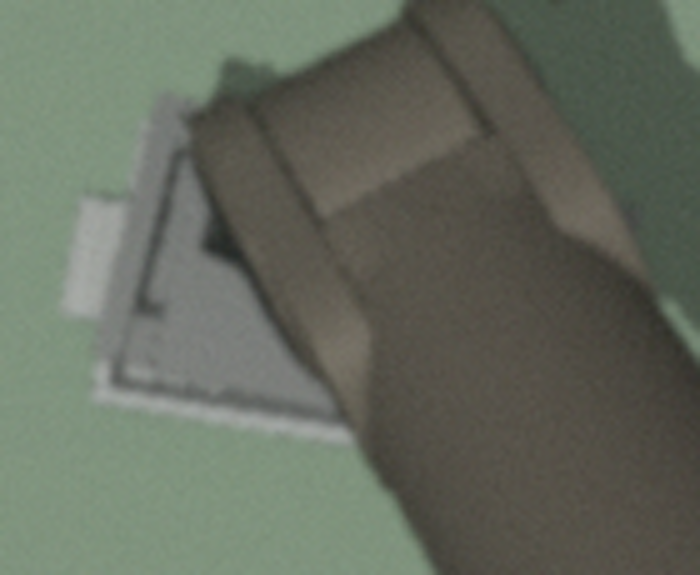

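One more 4° is needed; it reads 74.6° against the 78.6° wanted. I'll then measure the block's held pose against the tub.

apply_moves(
  moves="1 0 0 .1 0 0 -.5;1 0 0 .1 0 0 -.5;1 0 0 .05 0 0 0;1 0 0 0 0 0 0;1 0 0 0 0 0 0",
)

```text
t: 11.67
eef_pos: [0.5594, -0.0428, 0.108]
tool_rot: [-0.001, 0.774, 0.634, -0.001]
contact_force: [-0.4, 0.0, -3.5]
gripper_width: 0.504
```

```bash
python3 v.py 6
```

```text
t 11.67 p [ 0.5594 -0.0428  0.108 ] yaw 78.63 z [-0.002  0.    -1.   ] q7 [ 0.6   0.59 -0.84  1.89  0.55  0.91  0.87] F [-0.4  0.  -3.5] M [ 0.02 -0.04  0.03] w 0.504
```

View pics/s6.png

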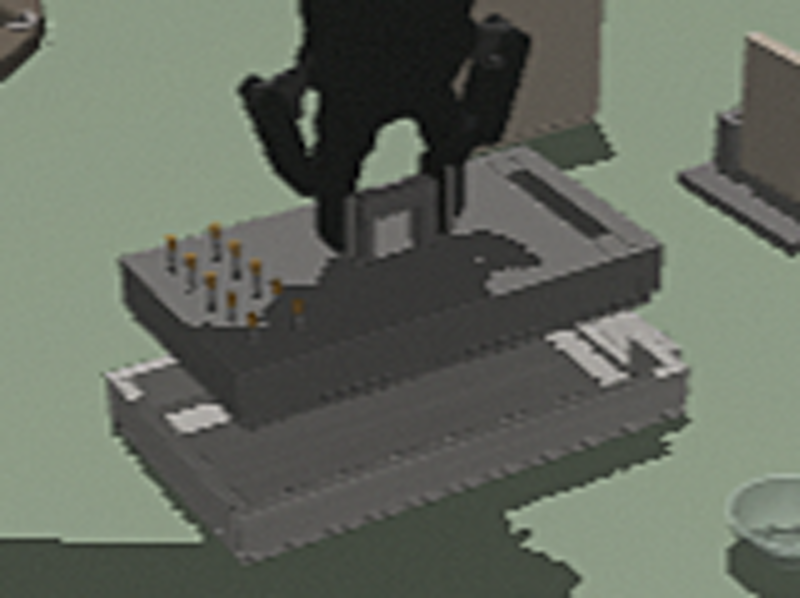

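View pics/t6.png

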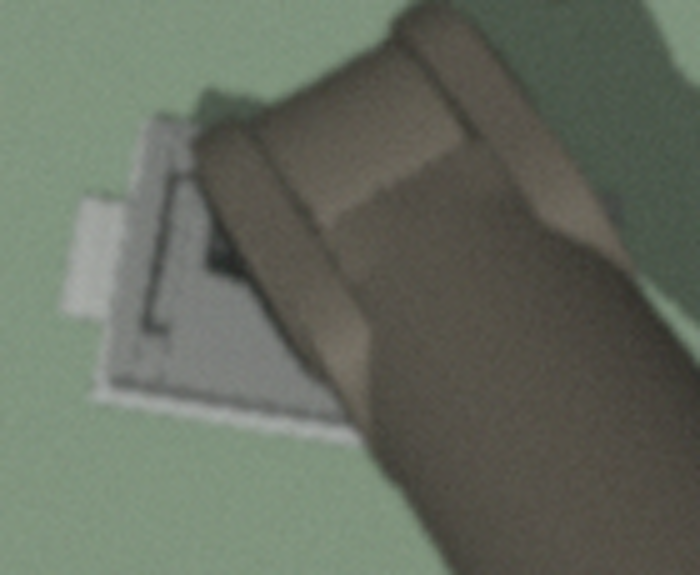

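```bash
cat > f.py <<'E'
exec(open('c.py').read().split("T=lambda")[0])
P=lambda L:[(230+(u+.5)/5-.5,170+(v+.5)/4.6-.5) for u,v in L]
z=.1038
fit('blk',[(s,[(-.11,.06,z),(-.11,-.06,z),(.11,-.06,z),(.11,.06,z)],P([(120,260),(236,374),(664,246),(525,150)]))],[.56,-.043,1.37])
fit('tub',[(s,[(-.12,.07,.03),(-.12,-.07,.03),(.12,-.07,.03)],P([(107,376),(240,518),(688,372)]))],[.56,-.043,1.37])
from d import ov,rect
q=[.5594,-.0428,np.radians(78.63)]
G=[(rect(.11,.06,z),(255,0,0)),(rect(.0065,.0375,z,.09),(0,255,0)),(rect(.022,.006,z+.036),(255,0,255))]
ov(s,q,G,240,190,140,100,5.7,'e5.png');ov(t,q,G,255,205,135,95,5.9,'e6.png')
E
python3 f.py
```

```text
blk [ 0.561  -0.0439  1.3661] 78.27
[[-0.4, -0.3], [0.0, 0.7], [0.1, 0.2], [0.2, -0.9]]
tub [ 0.561  -0.0417  1.3672] 78.34
[[-0.3, -0.3], [-0.2, 0.5], [0.6, -0.4]]
```

View pics/e5.png

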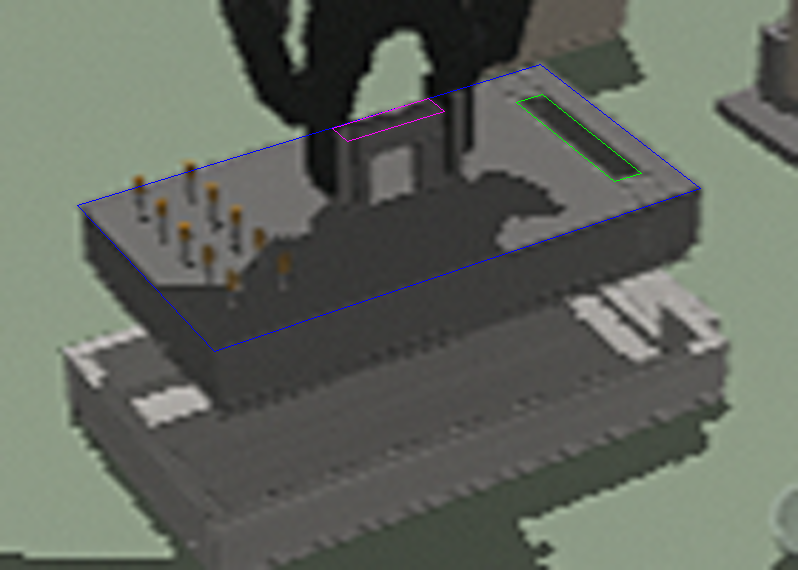

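View pics/e6.png

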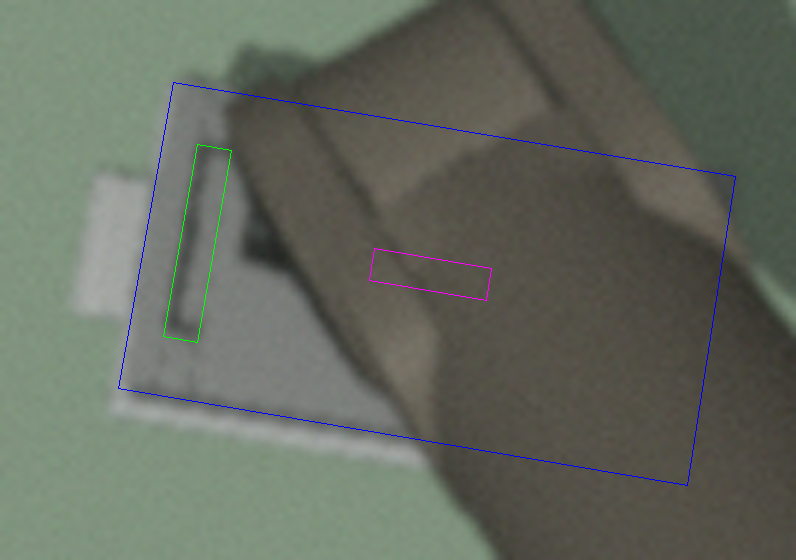

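The block's held pose matches the tub to about 2 mm, and the chamfer captures 5 mm. I'll lower it to the rim, then slowly inside.

apply_moves(
  moves="1 .008 0 .1 0 0 0;1 0 0 .1 0 0 0;1 0 0 .08 0 0 0;1 0 0 .05 0 0 0;1 0 0 .04 0 0 0;1 0 0 .03 0 0 0;1 0 0 0 0 0 0",
)

```text
t: 12.55
eef_pos: [0.5598, -0.0419, 0.06]
tool_rot: [-0.0, 0.774, 0.634, -0.0]
contact_force: [0.1, -0.1, -4.4]
gripper_width: 0.499
```

```bash
python3 v.py 7
```

```text
t 12.55 p [ 0.5598 -0.0419  0.06  ] yaw 78.63 z [-0.001  0.    -1.   ] q7 [ 0.56  0.65 -0.79  1.92  0.62  0.83  0.81] F [ 0.1 -0.1 -4.4] M [-0.02  0.06 -0.  ] w 0.499
```

View pics/s7.png

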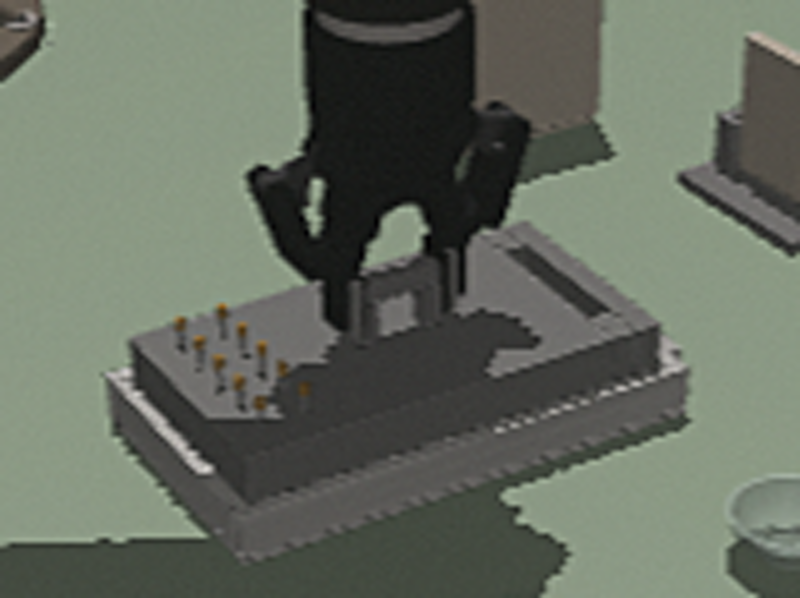

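The lower part is inside the rim, with no contact force. I'll continue slowly to the floor.

apply_moves(
  moves="1 0 0 .025 0 0 0;1 0 0 .025 0 0 0;1 0 0 .025 0 0 0;1 0 0 .025 0 0 0;1 0 0 0 0 0 0",
)

```text
t: 13.07
eef_pos: [0.5598, -0.0421, 0.0482]
tool_rot: [-0.0, 0.774, 0.634, -0.0]
contact_force: [-0.3, -0.1, -4.1]
gripper_width: 0.506
```

```bash
python3 v.py 8
```

```text
t 13.07 p [ 0.5598 -0.0421  0.0482] yaw 78.62 z [-0.001 -0.    -1.   ] q7 [ 0.55  0.66 -0.77  1.93  0.63  0.81  0.8 ] F [-0.3 -0.1 -4.1] M [-0.02 -0.03 -0.01] w 0.506
```

View pics/s8.png

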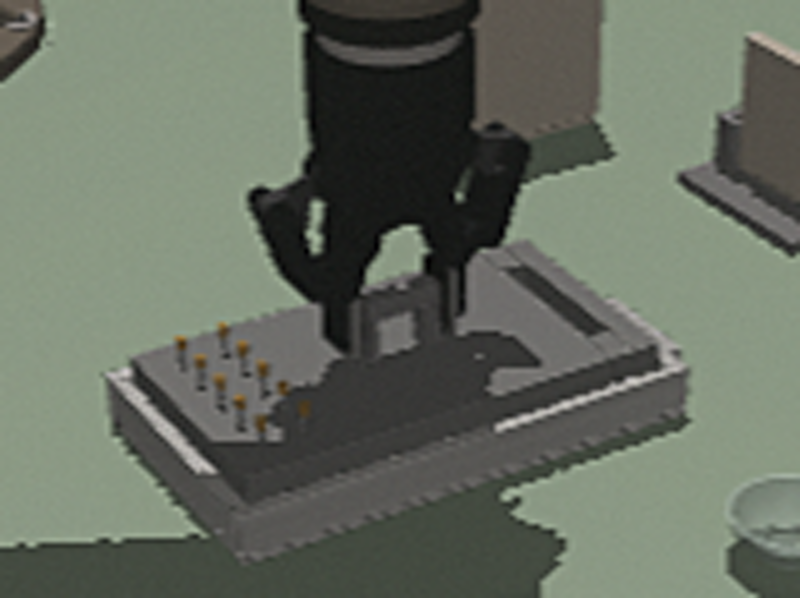

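apply_moves(
  moves="1 0 0 .015 0 0 0;1 0 0 .015 0 0 0;1 0 0 .01 0 0 0;1 0 0 0 0 0 0",
)

```text
t: 13.5
eef_pos: [0.5603, -0.042, 0.0443]
tool_rot: [0.0, 0.774, 0.634, -0.0]
contact_force: [-1.6, 0.1, -0.4]
gripper_width: 0.497
```

```bash
python3 -c "
from h import *
st()"
```

```text
t 13.5 p [ 0.5603 -0.042   0.0443] yaw 78.63 z [ 0. -0. -1.] q7 [ 0.54  0.67 -0.77  1.93  0.64  0.81  0.79] F [-1.6  0.1 -0.4] M [-0.08  0.25  0.01] w 0.497
```

z equals the grasp height (0.0443 against 0.0442) and the weight is off the wrist, so it's seated. I'll release and rise.

apply_moves(
  moves="-1 0 0 0 0 0 0;-1 0 0 0 0 0 0;-1 0 0 0 0 0 0;-1 0 0 0 0 0 0;-1 0 0 0 0 0 0;-1 0 0 -.1 0 0 0;-1 0 0 -.2 0 0 0;-1 0 0 -.3 0 0 0;-1 0 0 -.3 0 0 0;-1 0 0 -.3 0 0 0;-1 0 0 -.2 0 0 0;-1 0 0 0 0 0 0",
)

```text
t: 14.5
eef_pos: [0.5634, -0.0409, 0.2187]
tool_rot: [0.003, 0.774, 0.634, 0.003]
contact_force: [0.1, 0.5, 0.6]
gripper_width: 1.002
```

```bash
python3 v.py 9; python3 -c "
from h import *
from d import ov,rect
to([.539,.2584,.20],80.7)
s=imaging.read_camera('scene')
q=[.5601,-.0425,1.3737]
ov(s,q,[(rect(.11,.06,.04),(255,0,0)),(rect(.0065,.0375,.04,.09),(0,255,0))],240,215,135,80,5.9,'e7.png')"
```

```text
t 14.5 p [ 0.5634 -0.0409  0.2187] yaw 78.64 z [ 0.01  -0.001 -1.   ] q7 [ 0.68  0.46 -0.93  1.8   0.41  1.09  0.98] F [0.1 0.5 0.6] M [ 0.03 -0.08  0.  ] w 1.002
t 14.7 p [ 0.5594 -0.0422  0.2114] yaw 78.62 z [-0.002 -0.    -1.   ] q7 [ 0.68  0.46 -0.92  1.81  0.42  1.08  0.97] F [-0.7 -0.5 -0.9] M [0.04 0.02 0.03] w 0.999
shift units [ 2.423 -0.661  0.094]
rz units -0.5187929842147128
```

View pics/e7.png

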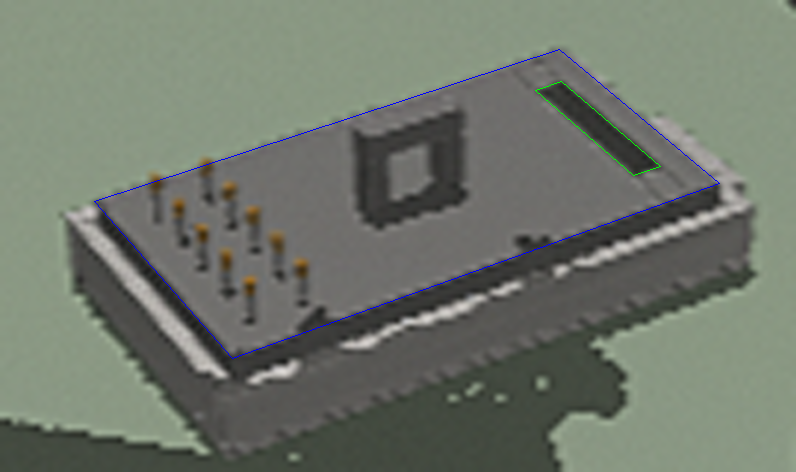

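View pics/s9.png

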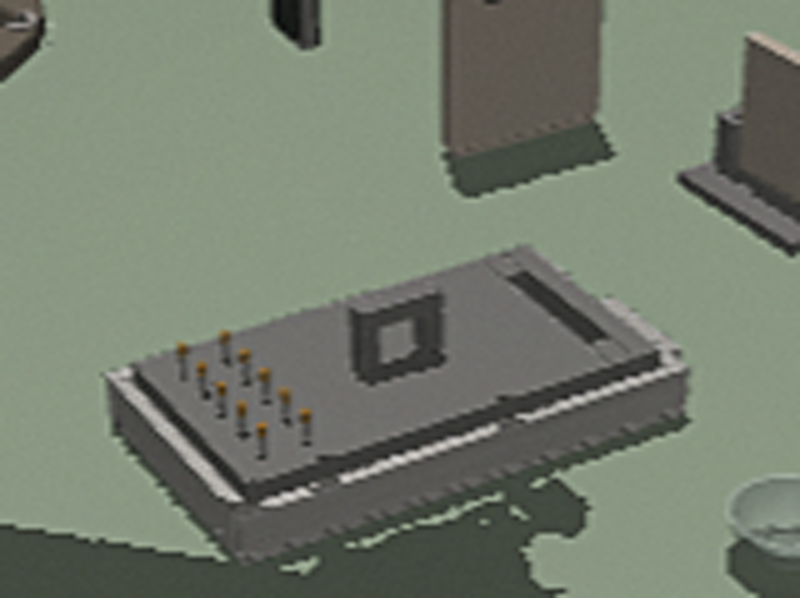

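The block is seated with the slot at the lip end, and the overlay matches within a pixel. Slot centre is at about (0.578, 0.046). Next, the slab.

apply_moves(
  moves="-1 .202 -.055 0 0 0 0;-1 .202 -.055 0 0 0 0;-1 .202 -.055 0 0 0 0;-1 .202 -.055 0 0 0 0;-1 .202 -.055 0 0 0 0;-1 .202 -.055 0 0 0 0;-1 .202 -.055 0 0 0 0;-1 .202 -.055 0 0 0 0;-1 .202 -.055 0 0 0 0;-1 .202 -.055 0 0 0 0;-1 .202 -.055 0 0 0 0;-1 .202 -.055 0 0 0 0",
)

```text
t: 15.75
eef_pos: [0.539, 0.2596, 0.2105]
tool_rot: [-0.0, 0.774, 0.634, -0.001]
contact_force: [0.4, -0.5, 1.1]
gripper_width: 1.005
```

apply_moves(
  moves="-1 0 0 .1 0 0 -.52;-1 0 0 .2 0 0 0;-1 0 0 .2 0 0 0;-1 0 0 .1 0 0 0;-1 0 0 0 0 0 0;-1 0 0 0 0 0 0",
)

```text
t: 16.25
eef_pos: [0.5395, 0.2585, 0.1394]
tool_rot: [-0.0, 0.762, 0.648, -0.001]
contact_force: [0.3, -0.3, 0.4]
gripper_width: 0.998
```

```bash
cat > w.py <<'E'
import sys
from h import *
n=sys.argv[1]
s=imaging.read_camera('scene');cv2.imwrite('pics/s%s.png'%n,cv2.resize(s['image'][100:230,310:450,::-1],None,fx=5,fy=4.6,interpolation=2))
t=imaging.read_camera('top');cv2.imwrite('pics/t%s.png'%n,cv2.resize(t['image'][215:315,150:270,::-1],None,fx=5,fy=5,interpolation=2))
E
python3 w.py 10;python3 -c "
from h import *
to([.539,.2584,.06],80.7)"
```

```text
t 16.35 p [0.5405 0.2593 0.1412] yaw 80.7 z [ 0.001  0.001 -1.   ] q7 [ 0.09  0.61 -0.89  1.78  0.55  1.02  0.4 ] F [-0.1  0.8 -0.3] M [-0.01 -0.01 -0.01] w 1.001
shift units [-0.01  -0.012  0.676]
rz units 0.0002598669545506027
```

View pics/s10.png

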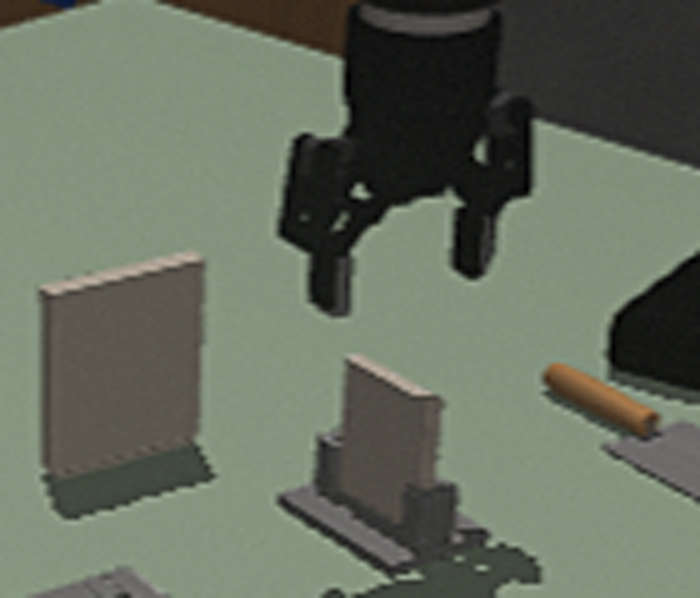

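View pics/t10.png

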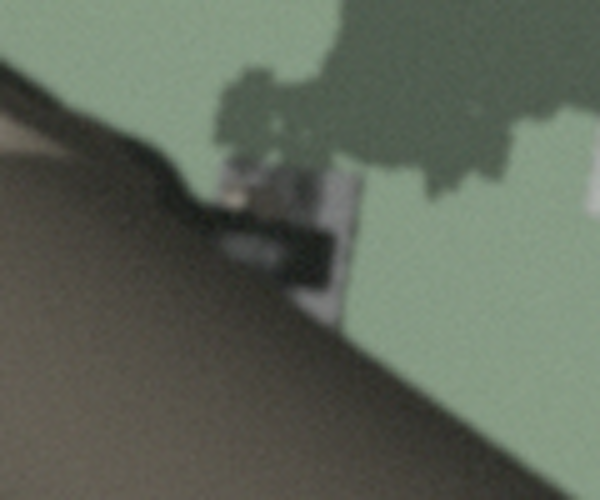

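The fingers straddle the slab top at crop (395,378). I'll descend and grip.

apply_moves(
  moves="-1 0 0 .15 0 0 0;-1 0 0 .2 0 0 0;-1 0 0 .15 0 0 0;-1 0 0 .1 0 0 0;-1 0 0 .076 0 0 0;-1 0 0 0 0 0 0;0 0 0 0 0 0 0;0 0 0 0 0 0 0;0 0 0 0 0 0 0",
  force=30,
)

```text
t: 17.1
eef_pos: [0.5407, 0.2594, 0.0602]
tool_rot: [0.0, 0.762, 0.647, 0.001]
contact_force: [0.2, 0.7, -0.0]
gripper_width: 0.604
```

```bash
python3 w.py 11;python3 -c "
from h import *
to([.539,.2584,.06],80.7)"
```

```text
t 17.2 p [0.5405 0.2591 0.0599] yaw 80.7 z [ 0.001  0.001 -1.   ] q7 [ 0.04  0.71 -0.81  1.83  0.65  0.89  0.32] F [-0.9 -0.1  0.1] M [-0.05  0.01 -0.02] w 0.499
shift units [-0.008 -0.011 -0.001]
rz units -0.0001820802272192168
```

View pics/s11.png

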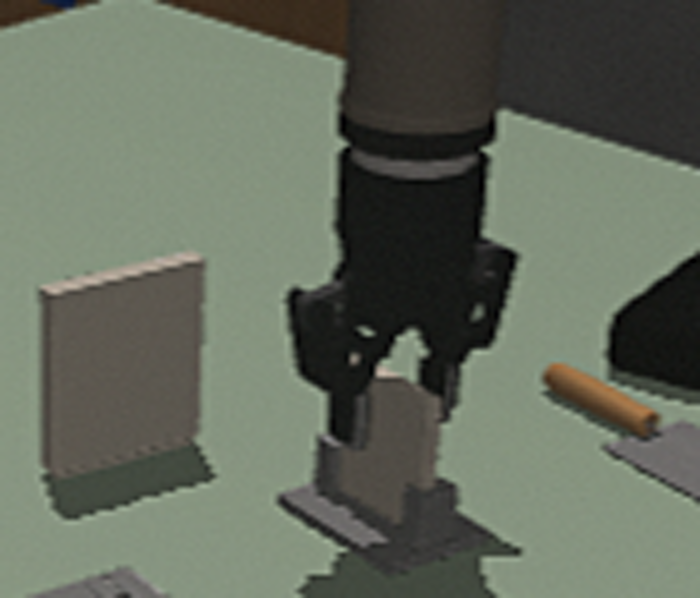

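apply_moves(
  moves="0.4 -.006 -.01 0 0 0 0;0.6 0 0 0 0 0 0;1 0 0 0 0 0 0;1 0 0 0 0 0 0;1 0 0 0 0 0 0;1 0 0 0 0 0 0;1 0 0 0 0 0 0;1 0 0 0 0 0 0",
  force=30,
)

```text
t: 17.87
eef_pos: [0.5387, 0.2586, 0.0591]
tool_rot: [-0.0, 0.762, 0.648, 0.0]
contact_force: [-0.1, 0.2, 3.1]
gripper_width: 0.11
```

```bash
python3 w.py 12;python3 -c "
from h import *
st()"
```

```text
t 17.97 p [0.5387 0.2586 0.0591] yaw 80.71 z [ 0.  0. -1.] q7 [ 0.04  0.71 -0.81  1.83  0.65  0.89  0.32] F [0.6 1.  2.6] M [0.18 0.16 0.01] w 0.112
```

View pics/s12.png

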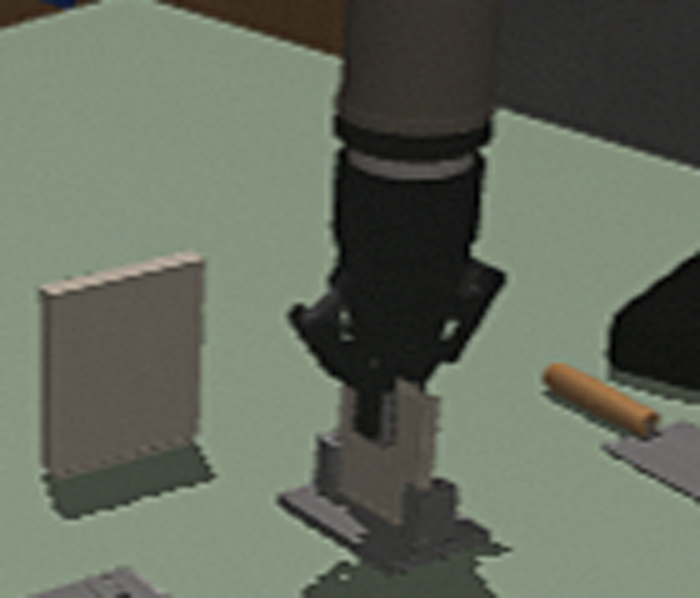

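The slab is gripped at 9.5 mm. Lift straight up.

apply_moves(
  moves="1 0 0 -.03 0 0 0;1 0 0 -.06 0 0 0;1 0 0 -.1 0 0 0;1 0 0 -.12 0 0 0;1 0 0 -.15 0 0 0;1 0 0 -.15 0 0 0;1 0 0 -.12 0 0 0;1 0 0 -.08 0 0 0;1 0 0 -.03 0 0 0;1 0 0 0 0 0 0;1 0 0 0 0 0 0",
  force=40,
)

```text
t: 18.88
eef_pos: [0.5384, 0.2578, 0.1593]
tool_rot: [0.0, 0.762, 0.647, -0.0]
contact_force: [1.3, 0.3, -1.2]
gripper_width: 0.109
```

```bash
python3 w.py 13;python3 -c "
from h import *
to([.5777,.0458,.16],78.7)"
```

```text
t 18.98 p [0.5382 0.2577 0.1588] yaw 80.7 z [-0.002 -0.001 -1.   ] q7 [ 0.1   0.59 -0.9   1.77  0.53  1.04  0.42] F [-0.1 -0.  -1.3] M [0.04 0.   0.02] w 0.114
shift units [-1.69   0.611 -0.009]
rz units 0.4999520924583152
```

View pics/s13.png

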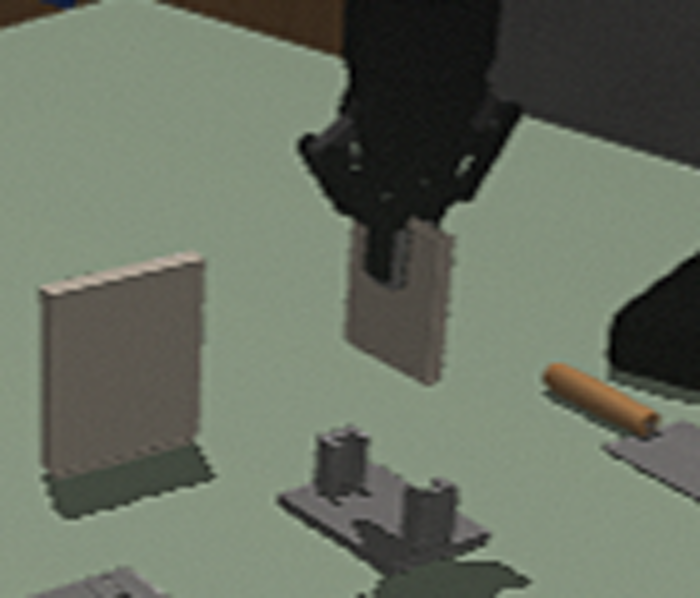

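The slab hangs upright, clear of the rack. Carry it over the slot.

apply_moves(
  moves="1 -.08 .03 0 0 0 0;1 -.169 .061 0 0 0 0;1 -.169 .061 0 0 0 0;1 -.169 .061 0 0 0 0;1 -.169 .061 0 0 0 0;1 -.169 .061 0 0 0 0;1 -.169 .061 0 0 0 0;1 -.169 .061 0 0 0 0;1 -.169 .061 0 0 0 0;1 -.169 .061 0 0 0 0;1 -.169 .061 0 0 0 0",
)

```text
t: 19.9
eef_pos: [0.5798, 0.0342, 0.1591]
tool_rot: [-0.0, 0.762, 0.647, -0.001]
contact_force: [0.8, 0.3, -0.9]
gripper_width: 0.111
```

apply_moves(
  moves="1 -.09 .031 .08 0 0 .5;1 0 0 .16 0 0 0;1 0 0 .1 0 0 0;1 0 0 0 0 0 0;1 0 0 0 0 0 0;1 0 0 0 0 0 0",
)

```text
t: 20.4
eef_pos: [0.5821, 0.0263, 0.1193]
tool_rot: [-0.0, 0.773, 0.635, 0.0]
contact_force: [0.0, 0.3, -0.9]
gripper_width: 0.11
```

```bash
python3 v.py 14;python3 -c "
from h import *
to([.5777,.0458,.113],78.7)"
```

```text
t 20.4 p [0.5821 0.0263 0.1193] yaw 78.79 z [ 0.     0.001 -1.   ] q7 [ 0.48  0.61 -0.86  1.84  0.55  0.96  0.76] F [ 0.   0.3 -0.9] M [ 0.01  0.   -0.01] w 0.11
t 20.5 p [0.5826 0.026  0.1198] yaw 78.76 z [ 0.001  0.    -1.   ] q7 [ 0.48  0.61 -0.86  1.84  0.55  0.96  0.76] F [-0.3 -0.1 -1. ] M [-0.01 -0.04  0.05] w 0.115
shift units [ 0.154 -0.072  0.057]
rz units 0.015192002709568442
```

View pics/s14.png

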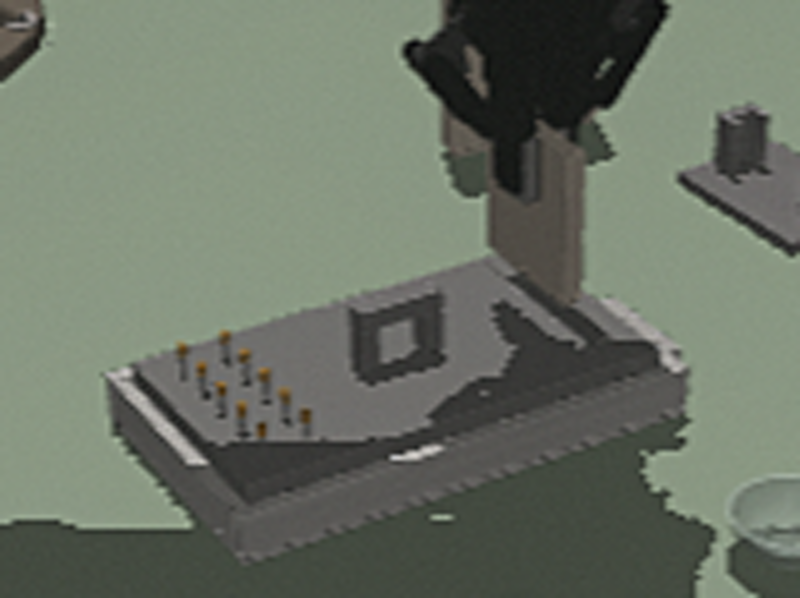

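View pics/t14.png

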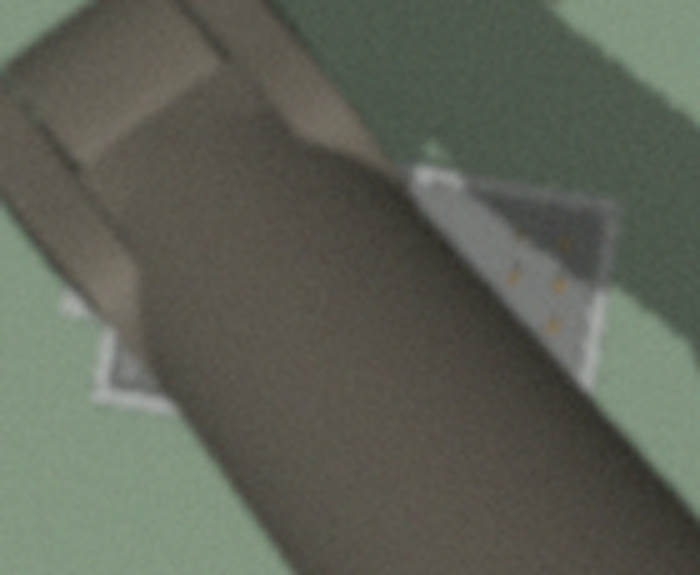

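I miscounted by one row, which put it 19 mm past. I'll correct that and compare the slab with the slot.

apply_moves(
  moves="1 .08 -.036 .06 0 0 0;1 .074 -.036 .06 0 0 0;1 0 0 0 0 0 0;1 0 0 0 0 0 0;1 0 0 0 0 0 0",
)

```text
t: 20.92
eef_pos: [0.5778, 0.0445, 0.1052]
tool_rot: [0.0, 0.773, 0.634, 0.0]
contact_force: [-0.2, 0.1, -1.1]
gripper_width: 0.111
```

```bash
cat > g.py <<'E'
import sys
from h import *
from d import ov,rect
o,R=st();p=o['eef_pos'];dz=p[2]-.0591
s=imaging.read_camera('scene')
yaw=np.arctan2(R[1,0],R[0,0])
q=[p[0],p[1],yaw]
G=[(rect(.005,.035,.098+dz),(255,0,0)),(rect(.005,.035,.013+dz),(255,0,0)),(rect(.0035,.033,.008+dz),(255,0,255))]
ov(s,q,G,290,180,80,80,9,'o%s.png'%sys.argv[1])
b=[.5601,-.0425,1.3737]
im=cv2.imread('pics/o%s.png'%sys.argv[1])
c,sn=np.cos(b[2]),np.sin(b[2])
for P in (rect(.0065,.0375,.04,.09),rect(.11,.06,.04)):
    X=[(b[0]+c*x-sn*y,b[1]+sn*x+c*y,z) for x,y,z in P]
    u=(proj(s,X)-[290,180]+.5)*9-.5
    cv2.polylines(im,[np.round(u).astype(int)],True,(0,255,0),1)
cv2.imwrite('pics/o%s.png'%sys.argv[1],im[:600])
to([.5777,.0458,.101],78.7)
E
python3 g.py 1
```

```text
t 21.02 p [0.5778 0.0442 0.1051] yaw 78.65 z [ 0.001 -0.    -1.   ] q7 [ 0.44  0.62 -0.84  1.85  0.57  0.93  0.71] F [ 0.6 -0.7 -1.2] M [-0.03  0.02  0.02] w 0.114
t 21.07 p [0.5777 0.0442 0.105 ] yaw 78.64 z [ 0.001 -0.    -1.   ] q7 [ 0.44  0.62 -0.84  1.85  0.57  0.93  0.71] F [-0.2  0.2 -1.7] M [-0.03  0.06  0.02] w 0.113
shift units [ 0.013 -0.003  0.034]
rz units -0.013828176936215186
```

View pics/o1.png

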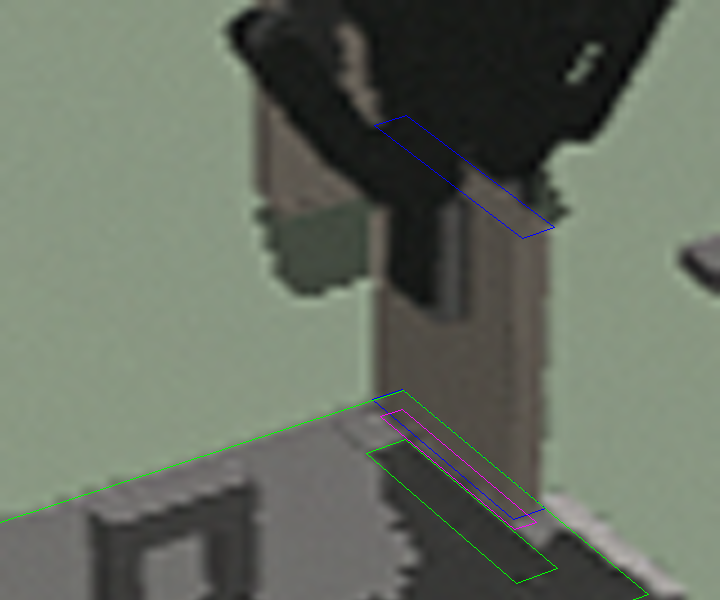

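apply_moves(
  moves="1 .013 -.003 .045 0 0 0;1 0 0 .03 0 0 0;1 0 0 .012 0 0 0;1 0 0 0 0 0 0;1 0 0 0 0 0 0",
)

```text
t: 21.48
eef_pos: [0.577, 0.0464, 0.0939]
tool_rot: [-0.0, 0.773, 0.634, -0.0]
contact_force: [-0.5, -0.0, -0.8]
gripper_width: 0.11
```

```bash
python3 g.py 2
```

```text
t 21.58 p [0.5772 0.0465 0.0942] yaw 78.7 z [ 0.  0. -1.] q7 [ 0.43  0.63 -0.83  1.86  0.59  0.91  0.69] F [ 0.  -0.3 -1.9] M [-0.02  0.03 -0.07] w 0.111
t 21.63 p [0.5773 0.0465 0.0942] yaw 78.7 z [ 0.  0. -1.] q7 [ 0.43  0.63 -0.83  1.86  0.59  0.91  0.69] F [ 0.5 -0.2 -0.9] M [-0.02  0.02  0.02] w 0.111
shift units [-0.005  0.005 -0.056]
rz units 0.0010905840498338648
```

View pics/o2.png

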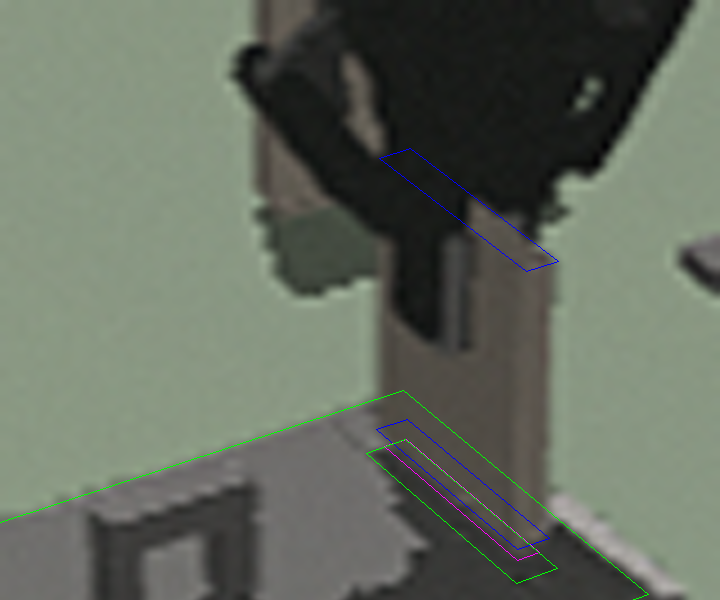

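The slab bottom sits about 3 mm above the slot mouth and is aligned with it. I'll lower it with force checks.

apply_moves(
  moves="1 -.004 .003 .02 0 0 0;1 0 0 .02 0 0 0;1 0 0 .02 0 0 0;1 0 0 0 0 0 0;1 0 0 0 0 0 0",
)

```text
t: 22.05
eef_pos: [0.5773, 0.0459, 0.0867]
tool_rot: [-0.0, 0.773, 0.634, -0.0]
contact_force: [-1.2, -0.2, -1.5]
gripper_width: 0.109
```

```bash
python3 g.py 3
```

```text
t 22.15 p [0.5774 0.046  0.087 ] yaw 78.71 z [ 0.  0. -1.] q7 [ 0.43  0.64 -0.83  1.86  0.6   0.9   0.69] F [ 0.   0.2 -0.9] M [ 0.05  0.03 -0.  ] w 0.109
t 22.2 p [0.5775 0.046  0.087 ] yaw 78.71 z [ 0.  0. -1.] q7 [ 0.43  0.64 -0.83  1.86  0.6   0.9   0.69] F [ 0.4 -0.8 -1.7] M [-0.02 -0.03 -0.  ] w 0.112
shift units [-0.001  0.002 -0.116]
rz units 0.0035359084843094024
```

View pics/o3.png

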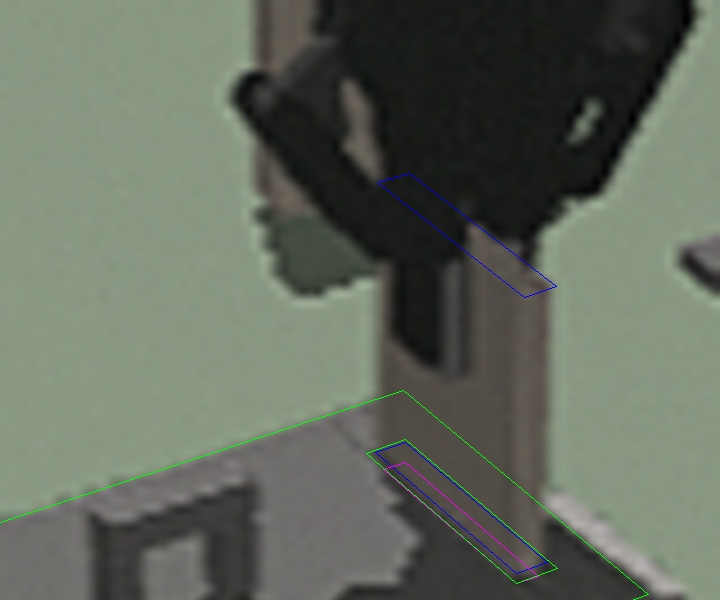

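The underside is at 0.036, in the mouth, with no contact. Continue down.

apply_moves(
  moves="1 0 0 .017 0 0 0;1 0 0 .017 0 0 0;1 0 0 .017 0 0 0;1 0 0 0 0 0 0",
)

```text
t: 22.53
eef_pos: [0.5771, 0.0458, 0.0803]
tool_rot: [-0.0, 0.773, 0.634, -0.0]
contact_force: [0.0, 0.2, -2.0]
gripper_width: 0.114
```

```bash
python3 g.py 4
```

```text
t 22.63 p [0.5773 0.0459 0.0807] yaw 78.7 z [-0. -0. -1.] q7 [ 0.42  0.65 -0.82  1.87  0.61  0.89  0.68] F [-0.3 -0.6 -0.6] M [-0.05  0.01 -0.03] w 0.108
t 22.68 p [0.5774 0.0459 0.0808] yaw 78.7 z [-0. -0. -1.] q7 [ 0.42  0.65 -0.82  1.87  0.61  0.89  0.68] F [-0.8  0.4 -2.4] M [0.03 0.   0.02] w 0.11
shift units [-0.     0.003 -0.169]
rz units 0.0009576389693535248
```

View pics/o4.png

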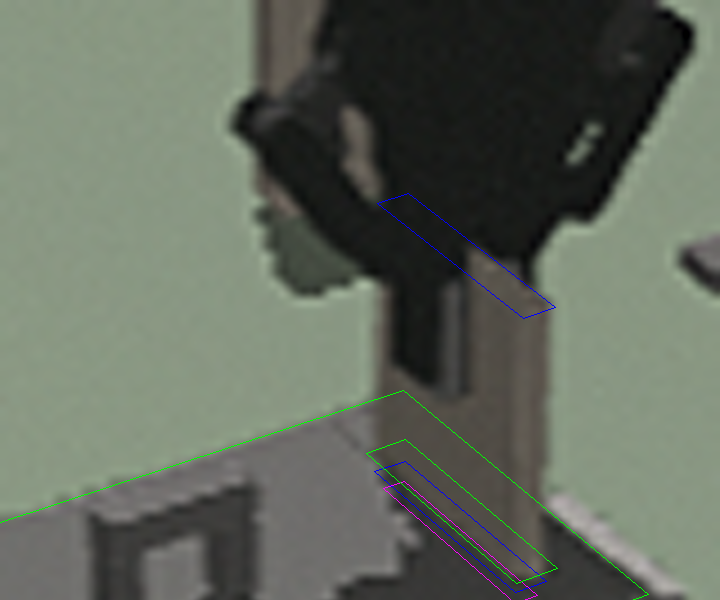

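It's 10 mm in with the full section engaged and no force. Go to the bottom.

apply_moves(
  moves="1 0 0 .025 0 0 0;1 0 0 .025 0 0 0;1 0 0 .025 0 0 0;1 0 0 .02 0 0 0;1 0 0 0 0 0 0;1 0 0 0 0 0 0",
)

```text
t: 23.18
eef_pos: [0.5773, 0.0459, 0.0691]
tool_rot: [-0.0, 0.773, 0.634, -0.0]
contact_force: [-0.5, 0.2, 0.0]
gripper_width: 0.114
```

```bash
python3 g.py 5
```

```text
t 23.28 p [0.5775 0.046  0.0695] yaw 78.71 z [ 0.  0. -1.] q7 [ 0.41  0.66 -0.81  1.87  0.62  0.87  0.67] F [-0.1 -0.  -0.9] M [-0.01  0.01 -0.1 ] w 0.11
t 23.33 p [0.5775 0.046  0.0695] yaw 78.71 z [ 0.  0. -1.] q7 [ 0.41  0.66 -0.81  1.87  0.62  0.87  0.67] F [ 0.5  0.4 -1.2] M [0.02 0.04 0.  ] w 0.112
shift units [-0.001  0.002 -0.262]
rz units 0.002512923786156307
```

View pics/o5.png

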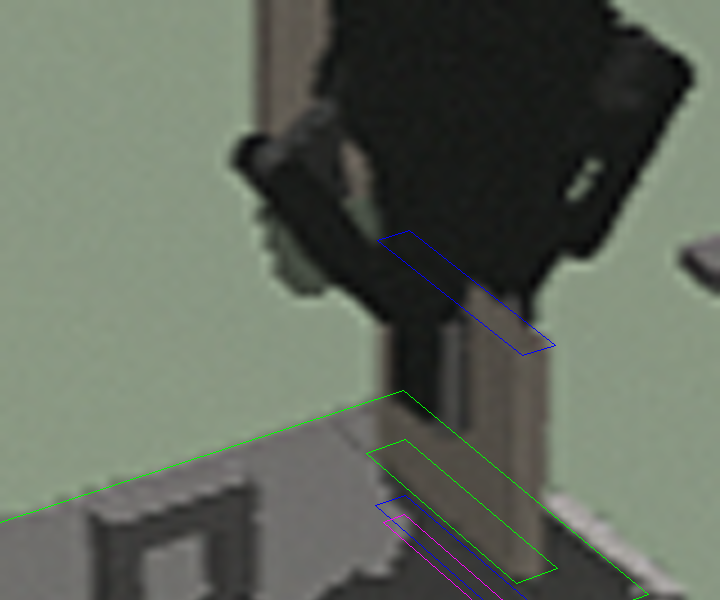

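About 3 mm to go. I'll lower until contact shows.

apply_moves(
  moves="1 0 0 .01 0 0 0;1 0 0 .01 0 0 0;1 0 0 .008 0 0 0;1 0 0 0 0 0 0",
)

```text
t: 23.67
eef_pos: [0.5775, 0.046, 0.0662]
tool_rot: [0.0, 0.773, 0.634, 0.0]
contact_force: [0.1, -0.3, 0.6]
gripper_width: 0.113
```

```bash
python3 -c "
from h import *
st()"
```

```text
t 23.67 p [0.5775 0.046  0.0662] yaw 78.71 z [ 0. -0. -1.] q7 [ 0.41  0.67 -0.81  1.88  0.63  0.87  0.66] F [ 0.1 -0.3  0.6] M [-0.03  0.08  0.01] w 0.113
```

apply_moves(
  moves="1 0 0 .008 0 0 0;1 0 0 .004 0 0 0;1 0 0 0 0 0 0",
)

```text
t: 23.92
eef_pos: [0.5776, 0.0462, 0.0661]
tool_rot: [0.001, 0.773, 0.634, -0.0]
contact_force: [-4.3, -0.4, 13.7]
gripper_width: 0.112
```

```bash
python3 -c "
from h import *
st()"
```

```text
t 23.92 p [0.5776 0.0462 0.0661] yaw 78.71 z [ 0.001 -0.001 -1.   ] q7 [ 0.41  0.67 -0.81  1.88  0.63  0.87  0.66] F [-4.3 -0.4 13.7] M [-0.39  1.11  0.02] w 0.112
```

It's bottomed: 14 N at exactly the expected height of 0.066. I'll relieve the pressure, open and retreat.

apply_moves(
  moves="1 0 0 -.008 0 0 0;.6 0 0 0 0 0 0;.4 0 0 0 0 0 0;.1 0 0 0 0 0 0;0 0 0 0 0 0 0;0 0 0 0 0 0 0;0 0 0 -.05 0 0 0;0 0 0 -.1 0 0 0;0 0 0 -.2 0 0 0;0 0 0 -.25 0 0 0;0 0 0 -.25 0 0 0;0 0 0 -.25 0 0 0",
)

```text
t: 24.92
eef_pos: [0.5772, 0.0463, 0.2]
tool_rot: [0.0, 0.773, 0.634, 0.0]
contact_force: [0.5, 1.1, 0.3]
gripper_width: 0.503
```

apply_moves(
  moves="-1 0 .2 0 0 0 0;-1 0 .3 0 0 0 0;-1 0 .3 0 0 0 0;-1 0 .2 0 0 0 0;-1 0 0 0 0 0 0;-1 0 0 0 0 0 0",
)

```text
t: 25.42
eef_pos: [0.6959, 0.0224, 0.1981]
tool_rot: [-0.0, 0.774, 0.634, 0.0]
contact_force: [-0.3, 0.4, 0.9]
gripper_width: 0.998
```

```bash
python3 v.py 20; python3 -c "
from h import *
from d import ov,rect
s=imaging.read_camera('scene');t=imaging.read_camera('top')
q=[.5601,-.0425,1.3737]
G=[(rect(.11,.06,.04),(255,0,0)),(rect(.0065,.0375,.04,.09),(0,255,0)),(rect(.005,.035,.105,.09),(255,0,255)),(rect(.12,.07,.03),(0,0,255))]
ov(s,q,G,245,190,130,105,5.7,'f1.png');ov(t,q,G,255,205,135,95,5.9,'f2.png')
for n,p in(('top',t),('scene',s)):
  for k in('jar','model','dish','weight','spatula','pot','rack'):
    for r in nets.spot_point(p,k)[:1]: print(k,n,round(r['score'],2),np.round(atz(p,r['location'],0),4)[:2])"
```

```text
t 25.42 p [0.6959 0.0224 0.1981] yaw 78.65 z [ 0.     0.001 -1.   ] q7 [ 0.42  0.68 -0.85  1.49  0.53  1.21  0.86] F [-0.3  0.4  0.9] M [0.02 0.06 0.03] w 0.998
jar top 0.63 [ 0.5168 -0.281 ]
model top 0.73 [ 0.7464 -0.1497]
weight top 0.76 [0.7562 0.1598]
spatula top 0.84 [0.5776 0.4567]
pot top 0.91 [ 0.5706 -0.4945]
rack top 0.84 [0.5345 0.2563]
jar scene 0.74 [0.5069 0.119 ]
model scene 0.85 [ 0.7462 -0.152 ]
dish scene 0.95 [0.7657 0.0169]
weight scene 0.92 [0.758  0.1652]
spatula scene 0.75 [0.5705 0.45  ]
rack scene 0.78 [0.5408 0.2525]
```

View pics/f1.png

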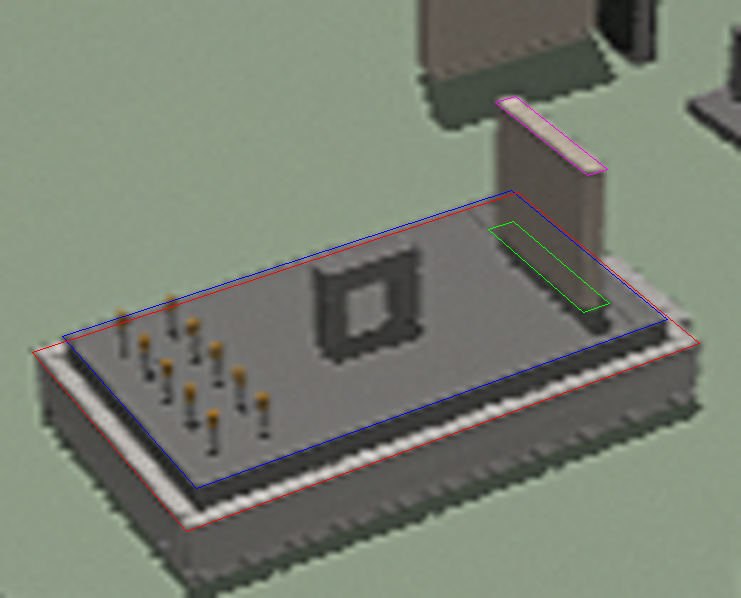

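View pics/f2.png

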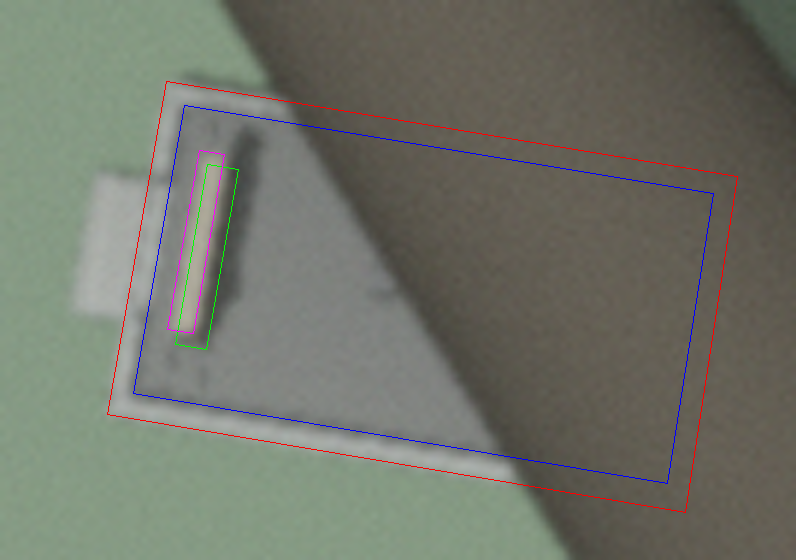

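View pics/S20.png

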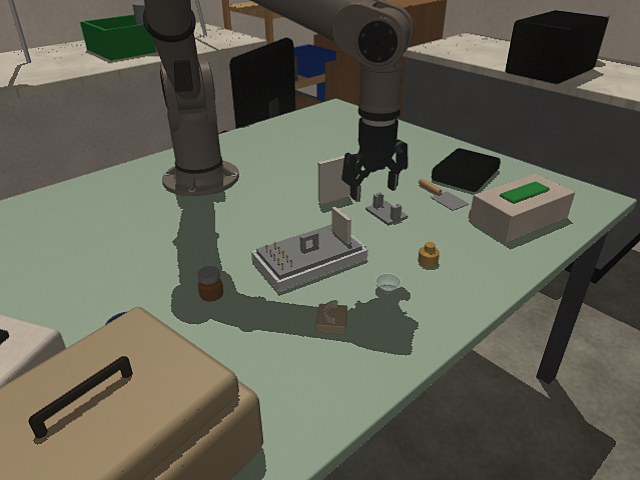

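The slab is seated: its top matches the predicted 0.105 m outline in the scene view, and it stands upright. The block is home with the slot at the lip end, the other things haven't moved, and the robot is clear.

```bash
python3 -c "
from h import *
print(bot.hand_in())"
```

```text
the job is handed in; nothing more can be done
None
```

The job is done and handed in at about 25.6 s of the 67 s allowed. No verdict was reported.

**Block:** I lifted it by its handle, turned it 180° about the vertical, and seated it again with the slot at the notched lip end. It came to rest at the same tool height as at the first grasp (44.3 mm against 44.2 mm), and the wrist no longer carried its weight.

**Slab:** I took the smaller slab from the rack and slid it upright into the slot. It met the bottom of the slot at the expected height, with about 14 N of contact.

**Last checks:**
- **Position:** the block and slab match their predicted outlines in the scene view to about a pixel. In the top view the arm covered much of the block, and the slab's edge is a few mm off its outline, about the calibration error.
- **Other things:** those the networks found were within about 1 cm of where they were first reported, and the pictures show nothing displaced.
- **Missed or wrong reports:** the top-view check did not find the dish, and the scene-view check did not find the pot. The scene-view check also put the jar in a clearly wrong place, (0.51, 0.12), but the top view and the picture show it unmoved.
- **Slip on the way:** I counted one move row too many while carrying the slab, so it went about 19 mm past the slot. I corrected this in the air before lowering it, with nothing touched.

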